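Load the sensor tray, carry it level into the test box and close up

ROBOT

A 6-joint arm with a two-finger parallel gripper is mounted at the origin on the work surface. World frame = base frame: x ahead of the robot, y to its left, z up, the work surface at z = 0. Lengths are in mm, angles in rad, forces in N, time in s.
With the tool pointing down it reaches from about 300 to 775 mm from the base axis. Payload 14.6 kg.
Tool frame: the origin (TCP) lies midway between the tips of the shut fingers; the grasp point (between the pads) lies 19 mm behind it; z points along the fingers, y is the direction in which the jaws open and shut (so a half turn about z gives the same grasp; the last joint's range is limited). The gripper opens to 94 mm and grips with 3 to 60 N. Pads are 16 mm wide; open, the fingers measure 119 mm over their backs; the gripper's body (75 mm by 177 mm) begins 78 mm behind the grasp point.
Start: joints at [-1.386, 0.3, 1.521, -0, 1.321, -0.067], TCP at [137.025, -532.648, 205.446] pointing down, gripper open.
Joint ranges: [-3.03, 3.03], [-0.79, 2.21], [0.23, 2.52], [-1.04, 4.18], [0, 3.07], [-2.55, 2.55]. Speed limits (rad/s): [2.22, 2.22, 2.57, 3.14, 3.14, 3.14].

INTERFACE

Orientations are given as [roll, pitch, yaw] about the fixed x, y, z axes, in that order (R = Rz(yaw) Ry(pitch) Rx(roll)).
In Python, from cell import read_state, camera, get_calibration, sign_off gives the robot as it stands.
- The arm moves only by the tool carry_out, never from a script. Its argument "series" is a list of rows, each an object with "delta_pos": the shift along the world's x, y, z in mm, a list of three; "turn": the turn, a rotation vector about the world's x, y, z in rad, a list of three; "hand": the opening, from 0 (shut) to 1 (fully open). A call has 1 to 8 rows; each row is the pose to reach, as a shift and turn from the pose commanded when the call began; what a row does not reach only later rows make up. A row lasts 1/8 s, in which the tool goes at most 62.5 mm and 10.7 degrees, less where a joint would pass 70% of its speed; a pose out of reach is approached as far as the arm can. A call with a gripper value outside its range is refused whole. The fingers move at their own pace and stop on an object; "squeeze" is the grip in N (left out, the last holds). Time passes only in rows, so rows that repeat a pose let the fingers close. It gives the time, the measured TCP pose, the force and the opening at its end, in the units of the state.
- read_state(): the state, without advancing time (a new reading comes with each control period).
- camera(name): name is "scene" or "top" or "wrist"; returns the picture (384x512x3 uint8, red, green, blue); there is no depth.
- get_calibration(name): a dict with "intrinsics" (3x3 intrinsics, pixels), "k1" (the pictures are not rectified: a ray, as slopes to the right and down, at radius r is drawn at 1 + k1 r^2 times it, then the intrinsics apply), "pose" (4x4, takes a point from camera to world coordinates). Camera axes: x right, y down, z forward; pixel columns grow to the right and rows downward; lengths in mm; the calibration is good to about 2 mm. A picture is of the moment at which its call begins: read the wrist's pose just before it. get_calibration takes no time and is no camera call; for the wrist camera it gives the pose at the moment of the call.
- sign_off(): hands the job in, once; it reports no verdict.
The state is a dict: "clock": time; "joints": joint angles; "qd": joint speeds; "effort": joint torques, N m; "eef_pos": TCP position; "eef_rot": TCP orientation; "wrist_force": force on the tool from outside, world axes, zero at the start; "moment": the same for the moment, N m; "finger_gap": finger opening in mm.
Only numpy, scipy, OpenCV 4.12 (cv2) and the standard library are available. Lean on these libraries where they do the work, as an engineer would, in place of code of your own. Each camera call takes 0.05 s, during which the arm holds its last target.

TASK

Stand every sensor module that is on the bench upright in the grey tray while the tray is still on the bench, then lift the loaded tray by its yellow handle, carry it level and set it down flat in the test box with all the modules still upright on its floor. Then shut the lid fully, and after that swing the red clamp fully down over it; never tip the tray, and leave the other things on the bench where they are.

Things in the scene. Friction and masses are not known exactly. Their poses are not given: they have to be found in the camera images.
- module1_center (a point): Sensor module (3 to 5 of module1..5 are on the bench, absent ones give None): white base 44 mm along its x, 60 mm along its y, 18 mm high with a green board on top, and on it a round metal can, 28 mm diameter, 22 mm high, upright on the module's z axis: 40 mm high in all, 60 g. Point: the module's centre, 20 mm above its underside; grip it by the can.
- module2_center (a point): Sensor module (3 to 5 of module1..5 are on the bench, absent ones give None): white base 44 mm along its x, 60 mm along its y, 18 mm high with a green board on top, and on it a round metal can, 28 mm diameter, 22 mm high, upright on the module's z axis: 40 mm high in all, 60 g. Point: the module's centre, 20 mm above its underside; grip it by the can.
- module3_center (a point): Sensor module (3 to 5 of module1..5 are on the bench, absent ones give None): white base 44 mm along its x, 60 mm along its y, 18 mm high with a green board on top, and on it a round metal can, 28 mm diameter, 22 mm high, upright on the module's z axis: 40 mm high in all, 60 g. Point: the module's centre, 20 mm above its underside; grip it by the can.
- module4_center (a point): Sensor module (3 to 5 of module1..5 are on the bench, absent ones give None): white base 44 mm along its x, 60 mm along its y, 18 mm high with a green board on top, and on it a round metal can, 28 mm diameter, 22 mm high, upright on the module's z axis: 40 mm high in all, 60 g. Point: the module's centre, 20 mm above its underside; grip it by the can.
- module5_center (a point): Sensor module (3 to 5 of module1..5 are on the bench, absent ones give None): white base 44 mm along its x, 60 mm along its y, 18 mm high with a green board on top, and on it a round metal can, 28 mm diameter, 22 mm high, upright on the module's z axis: 40 mm high in all, 60 g. Point: the module's centre, 20 mm above its underside; grip it by the can.
- tray_grip (a point): Yellow handle fixed on the middle of the loose grey tray (0.4 kg): upright plate 64 mm long along the tray's x, 16 mm thick along y, from the partition's foot up to 88 mm above the tray's underside. Point: middle of the plate, 68 mm above the tray's underside, to be gripped across the plate; axes those of the tray.
- tray_floor (a point): Centre of the tray's floor (upper face, 4 mm above the tray's underside). Tray: 176 mm along its x, 172 mm along its y, walls 32 mm high, 4 mm thick. An 8 mm wide, 32 mm high partition along x at y = 0 halves it; each half (168 x 78 mm) takes three modules in a row along x, their 60 mm side along the tray's y.
- test_box: Fixed beige test box, open on top, 216 mm along its x, 212 mm along its y, 104 mm high, walls and floor 5 mm. Origin: centre of its underside, on the bench. Its far (+x) upper rim carries the hinged lid, its +y side (outside, middle) the clamp. The tray fits in with its x axis along the box's x axis (either way round), about 15 mm play each side.
- lid (a joint): Hinge of the box's lid (216 x 212 mm plate, 8 mm thick, knob on its outer face near the free edge). 0 = shut, flat on the box; grows as it opens; about 1.7 = open, leaning back just past upright, its edge then 320 mm above the bench. Stiff hinge: it stays where it is left.
- lid_hinge (a point): Point on the lid's hinge line, at the middle of the box's far upper rim; the hinge line runs along the box's y, the lid extends about 216 mm from it.
- lid_handle (a point): The knob on the lid's outer face; moves with the lid.
- clamp (a joint): Hinge of the hold-down clamp lever (red grip, 100 mm long, 22 mm wide, 16 mm thick) on a post beside the box. At 0 it leans 20 degrees outward from upright (to the box's +y); grows as it swings in over the box; 1.92 = stop, level across the lid, clamped. It turns about the box's x direction, stays where it is left (about 2 N at the tip) and only works as intended once the lid is shut.
- clamp_pivot (a point): Pivot of the clamp lever, 117 mm from the box's origin along the box's +y, 122 mm above the bench.
- clamp_tip (a point): Free end of the clamp lever, 100 mm from the pivot.
- driver: Bystander: screwdriver; leave it where it is.
- flux: Bystander: small white bottle with a blue cap; leave it where it is.
- screw_bin: Bystander: small open blue bin; leave it where it is.
- housing: Bystander: empty white plastic half-housing, 110 x 75 mm; leave it where it is.
- spool: Bystander: orange spool; leave it where it is.
- adapter: Bystander: black power adapter block, 90 x 50 x 32 mm; leave it where it is.
There are look-alikes about, which are no part of the job. Leave any purple look-alike of the part that bears module3_center alone. Leave any purple look-alike of the part that bears module5_center alone.

How it is judged (in metres and radians):
On the way, in this order (a step that is already met when the one before it is completed fails the run):
1. every module stands upright in the tray, the tray on the bench outside the box (x of module1_center in the frame of tray_grip between -0.084 and 0.084 m and y of module1_center in the frame of tray_grip between -0.082 and 0.082 m and z of module1_center in the frame of tray_grip between -0.056 and -0.032 m and angle between each of module1_center, module2_center, module3_center, module4_center, module5_center's own z axis and vertical below 0.3 rad and x of module2_center in the frame of tray_grip between -0.084 and 0.084 m and y of module2_center in the frame of tray_grip between -0.082 and 0.082 m and z of module2_center in the frame of tray_grip between -0.056 and -0.032 m and x of module3_center in the frame of tray_grip between -0.084 and 0.084 m and y of module3_center in the frame of tray_grip between -0.082 and 0.082 m and z of module3_center in the frame of tray_grip between -0.056 and -0.032 m and x of module4_center in the frame of tray_grip between -0.084 and 0.084 m and y of module4_center in the frame of tray_grip between -0.082 and 0.082 m and z of module4_center in the frame of tray_grip between -0.056 and -0.032 m and x of module5_center in the frame of tray_grip between -0.084 and 0.084 m and y of module5_center in the frame of tray_grip between -0.082 and 0.082 m and z of module5_center in the frame of tray_grip between -0.056 and -0.032 m and horizontal distance between tray_grip and test_box above 0.15 m and height (world z) of tray_grip below 0.08 m), for 0.2 s.
2. the tray is lifted clear of the bench, level, with every module in it (x of module1_center in the frame of tray_grip between -0.084 and 0.084 m and y of module1_center in the frame of tray_grip between -0.082 and 0.082 m and z of module1_center in the frame of tray_grip between -0.056 and -0.032 m and angle between each of module1_center, module2_center, module3_center, module4_center, module5_center, tray_grip's own z axis and vertical below 0.3 rad and x of module2_center in the frame of tray_grip between -0.084 and 0.084 m and y of module2_center in the frame of tray_grip between -0.082 and 0.082 m and z of module2_center in the frame of tray_grip between -0.056 and -0.032 m and x of module3_center in the frame of tray_grip between -0.084 and 0.084 m and y of module3_center in the frame of tray_grip between -0.082 and 0.082 m and z of module3_center in the frame of tray_grip between -0.056 and -0.032 m and x of module4_center in the frame of tray_grip between -0.084 and 0.084 m and y of module4_center in the frame of tray_grip between -0.082 and 0.082 m and z of module4_center in the frame of tray_grip between -0.056 and -0.032 m and x of module5_center in the frame of tray_grip between -0.084 and 0.084 m and y of module5_center in the frame of tray_grip between -0.082 and 0.082 m and z of module5_center in the frame of tray_grip between -0.056 and -0.032 m and height (world z) of tray_grip above 0.1 m), for 0.2 s.
3. the tray stands flat in the test box, let go, with every module upright in it and the lid still open (x of module1_center in the frame of tray_grip between -0.084 and 0.084 m and y of module1_center in the frame of tray_grip between -0.082 and 0.082 m and z of module1_center in the frame of tray_grip between -0.056 and -0.032 m and angle between each of module1_center, module2_center, module3_center, module4_center, module5_center's own z axis and vertical below 0.3 rad and x of module2_center in the frame of tray_grip between -0.084 and 0.084 m and y of module2_center in the frame of tray_grip between -0.082 and 0.082 m and z of module2_center in the frame of tray_grip between -0.056 and -0.032 m and x of module3_center in the frame of tray_grip between -0.084 and 0.084 m and y of module3_center in the frame of tray_grip between -0.082 and 0.082 m and z of module3_center in the frame of tray_grip between -0.056 and -0.032 m and x of module4_center in the frame of tray_grip between -0.084 and 0.084 m and y of module4_center in the frame of tray_grip between -0.082 and 0.082 m and z of module4_center in the frame of tray_grip between -0.056 and -0.032 m and x of module5_center in the frame of tray_grip between -0.084 and 0.084 m and y of module5_center in the frame of tray_grip between -0.082 and 0.082 m and z of module5_center in the frame of tray_grip between -0.056 and -0.032 m and horizontal distance between tray_grip and test_box below 0.03 m and z of tray_grip in the frame of test_box between 0.06 and 0.082 m and angle between tray_grip's own z axis and vertical below 0.08 rad and contact force between the fingers and tray below 0.1 N and value of joint lid above 0.6 rad), for 0.2 s.
4. the lid is shut while the clamp is still up (value of joint lid below 0.06 rad and value of joint clamp below 1.2 rad), for 0.2 s.
5. the clamp is swung down (value of joint clamp above 1.8 rad), for 0.2 s.
At the end, for the whole second after the job is handed in: Every module present stands upright (within 0.3 rad) on the tray's floor; the tray is flat in the test box (within 30 mm of its centre, tilt under 0.08 rad), released and at rest; the lid is shut (under 0.06 rad) and the clamp is down (over 1.80 rad) (x of module1_center in the frame of tray_grip between -0.084 and 0.084 m and y of module1_center in the frame of tray_grip between -0.082 and 0.082 m and z of module1_center in the frame of tray_grip between -0.056 and -0.032 m and angle between each of module1_center, module2_center, module3_center, module4_center, module5_center's own z axis and vertical below 0.3 rad and x of module2_center in the frame of tray_grip between -0.084 and 0.084 m and y of module2_center in the frame of tray_grip between -0.082 and 0.082 m and z of module2_center in the frame of tray_grip between -0.056 and -0.032 m and x of module3_center in the frame of tray_grip between -0.084 and 0.084 m and y of module3_center in the frame of tray_grip between -0.082 and 0.082 m and z of module3_center in the frame of tray_grip between -0.056 and -0.032 m and x of module4_center in the frame of tray_grip between -0.084 and 0.084 m and y of module4_center in the frame of tray_grip between -0.082 and 0.082 m and z of module4_center in the frame of tray_grip between -0.056 and -0.032 m and x of module5_center in the frame of tray_grip between -0.084 and 0.084 m and y of module5_center in the frame of tray_grip between -0.082 and 0.082 m and z of module5_center in the frame of tray_grip between -0.056 and -0.032 m and horizontal distance between tray_grip and test_box below 0.03 m and z of tray_grip in the frame of test_box between 0.06 and 0.082 m and angle between tray_grip's own z axis and vertical below 0.08 rad and contact force between the fingers and tray below 0.1 N and value of joint lid below 0.06 rad and value of joint clamp above 1.8 rad and linear speed of tray below 0.02 m/s); the robot touches nothing.
It fails at once if the tray is tipped more than about 30 degrees (angle between tray_grip's own z axis and vertical above 0.52 rad).
It fails at once if another thing on the bench is shoved more than 5 cm (distance of any of driver, flux, screw_bin, housing, spool, adapter from where it was at the start of the episode above 0.05 m).
Of module1, module2, module3, module4, module5 only 3 to 5 are there at a start; the rules pass over those that are not, and their reading is None.
At some moment in a run one of module1, module2, module3, module4, module5 may be knocked a few centimetres aside while the robot is not near it.
It also fails if it takes over 200 s, if anything falls off the work surface, if the arm or the gripper's body presses on something with over 40 N, if the wrist force passes 120 N, or if a joint passes its speed limit or range.

## Working session

There is one attempt and no reset: what is moved stays moved. The work goes in short steps, Python scripts to look and compute and a tool call to move; the robot and the scene stay as the last step left them, time stands still between calls to the robot, and variables do not carry over. Pictures are saved under pics/ and viewed, and the job is handed in when it is done.

Besides the shell and the picture viewer there is one more tool, called after "Call:" by a JSON object that holds its "method" and its "body", one argument or row to a line. carry_out: Moves the arm, as the interface text tells. Its arguments: {"type":"object","properties":{"series":{"type":"array"},"squeeze":{"type":"number"}},"required":["series"]}

```bash
ls && mkdir -p pics && python3 - <<'E'
from cell import *
import cv2
for n in ["scene","top","wrist"]:
    c=get_calibration(n); print(n,c)
    im=camera(n); cv2.imwrite(f"pics/{n}0.png",im[:,:,::-1])
print(read_state())
E
```

```text
pics
scene {'intrinsics': array([[494.9672477 ,   0.        , 256.40342757],
       [  0.        , 494.9672477 , 194.01270822],
       [  0.        ,   0.        ,   1.        ]]), 'k1': -0.20500714959201569, 'pose': array([[ 6.67281564e-01,  5.21667790e-01, -5.31599502e-01,
         1.30302551e+03],
       [ 7.44777142e-01, -4.73585816e-01,  4.70131347e-01,
        -6.33331538e+02],
       [-6.50560315e-03, -7.09633139e-01, -7.04541330e-01,
         1.09094017e+03],
       [ 0.00000000e+00,  0.00000000e+00,  0.00000000e+00,
         1.00000000e+00]])}
top {'intrinsics': array([[370.0573763 ,   0.        , 254.13573773],
       [  0.        , 370.0573763 , 190.36574962],
       [  0.        ,   0.        ,   1.        ]]), 'k1': -0.112108340452093, 'pose': array([[-2.56043519e-02, -9.93450770e-01,  1.11355218e-01,
         4.67859213e+02],
       [-9.99641350e-01,  2.63186848e-02,  4.94946519e-03,
        -1.13921452e+01],
       [-7.84777289e-03, -1.11188553e-01, -9.93768342e-01,
         1.21234242e+03],
       [ 0.00000000e+00,  0.00000000e+00,  0.00000000e+00,
         1.00000000
[... 548 characters left out ...]
000000e+00]])}
{'clock': 0.15, 'joints': array([-1.38559198e+00,  3.00323560e-01,  1.52142389e+00,  1.94953793e-05,
        1.32069768e+00, -6.66040329e-02]), 'qd': array([-1.76173196e-03, -3.29184650e-03, -1.11028775e-03, -1.99769464e-03,
       -5.74000108e-06,  6.37649443e-04]), 'effort': array([ 2.05665405e-03, -5.31962729e+01, -3.52818346e+01,  7.09749176e-02,
        2.36732903e-02, -8.93506444e-05]), 'eef_pos': array([ 136.99986547, -532.46406975,  205.03375927]), 'eef_rot': array([-3.14074332e+00, -7.55796801e-05,  2.51803517e-01]), 'wrist_force': array([ 0.1143339 , -0.33910821,  0.29316382]), 'moment': array([ 0.01579395, -0.01652898,  0.04396071]), 'finger_gap': 93.97929712245039}
```

View pics/top0.png

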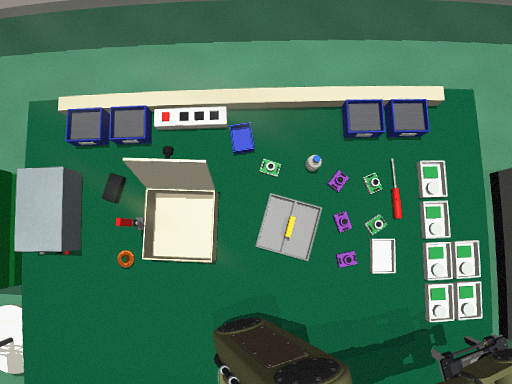

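View pics/scene0.png

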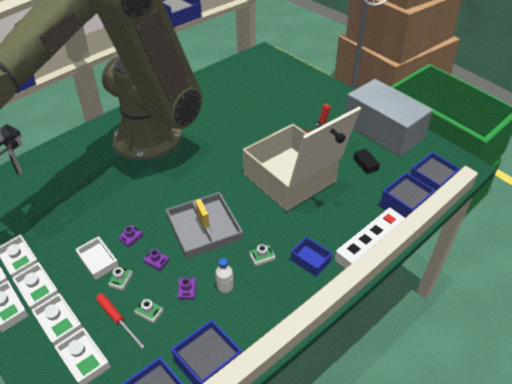

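View pics/wrist0.png

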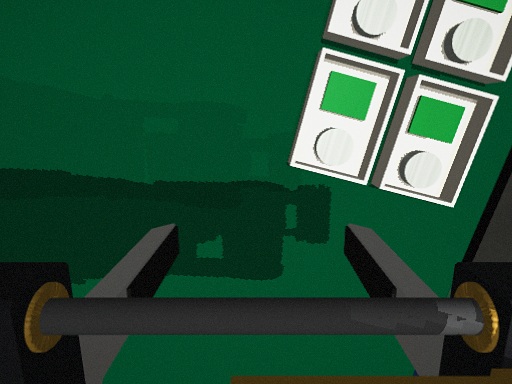

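Top view: green-boarded modules are at about (270,167), (373,183) and (377,225). The purple look-alikes are at (339,181), (343,222) and (346,259). The tray is at (289,227) with its handle at (290,228), and the box is at (181,225) with the lid open towards +x and the red clamp at (128,222). Next I'll measure these positions.

```bash
cat > h.py <<'E'
import numpy as np, cv2
from cell import *
def ray(c,uv):
    K=c["intrinsics"];k=c["k1"]
    d=np.array([(uv[0]-K[0,2])/K[0,0],(uv[1]-K[1,2])/K[1,1]])
    rd=np.linalg.norm(d); r=rd
    for _ in range(20): r=rd/(1+k*r*r)
    if rd>0: d=d*r/rd
    P=c["pose"]; v=P[:3,:3]@np.array([d[0],d[1],1.0]); return P[:3,3],v
def plane(c,uv,z):
    o,v=ray(c,uv); return (o+v*(z-o[2])/v[2])
def proj(c,p):
    P=c["pose"];q=P[:3,:3].T@(np.array(p,float)-P[:3,3]); d=q[:2]/q[2]
    d=d*(1+c["k1"]*(d@d)); K=c["intrinsics"]; return np.array([K[0,0]*d[0]+K[0,2],K[1,1]*d[1]+K[1,2]])
def tri(ca,ua,cb,ub):
    o1,v1=ray(ca,ua);o2,v2=ray(cb,ub)
    A=np.stack([v1,-v2],1); s=np.linalg.lstsq(A,o2-o1,rcond=None)[0]
    a=o1+v1*s[0];b=o2+v2*s[1]; return (a+b)/2,np.linalg.norm(a-b)
def blobs(mask,amin=20):
    n,l,st,ce=cv2.connectedComponentsWithStats(mask.astype(np.uint8))
    return [(ce[i],st[i,4],l==i) for i in range(1,n) if st[i,4]>=amin]
def hsv(im): return cv2.cvtColor(im,cv2.COLOR_RGB2HSV)
E
python3 - <<'E'
from h import *
c=get_calibration("top"); im=cv2.imread("pics/top0.png")[:,:,::-1].copy(); H=hsv(im)
y=(abs(H[...,0].astype(int)-27)<8)&(H[...,1]>130)&(H[...,2]>100)
for b in blobs(y):
    print("yellow",b[0],b[1]); 
    r=cv2.minAreaRect(np.argwhere(b[2])[:,::-1].astype(np.float32)); print(r)
    p=plane(c,b[0],85); print(p)
g=(abs(H[...,0].astype(int)-62)<14)&(H[...,1]>120)&(H[...,2]>110)
for b in blobs(g,8): print("green",b[0],b[1],plane(c,b[0],18))
for n,uv,z in [("m1",(270,167),20),("m2",(373,183),20),("m3",(377,225),20),
 ("tray1",(269,194),32),("tray2",(322,208),32),("tray3",(309,261),32),("tray4",(256,245),32),
 ("box nl",(144,260),104),("box nr",(214,262),104),("box fr",(217,191),104),("box fl",(145,189),104)]:
    print(n,plane(c,uv,z))
v=im[130:290,100:420]; cv2.imwrite("pics/top0z.png",cv2.resize(v,None,fx=2.5,fy=2.5,interpolation=cv2.INTER_CUBIC)[:,:,::-1])
E
```

```text
yellow [289.59663866 226.20168067] 119
((289.6423034667969, 226.31153869628906), (5.613170623779297, 21.137096405029297), 15.255118370056152)
[ 481.86584131 -110.62149406   85.        ]
green [ 32.6 101. ] 10 [941.10982282 771.36743944  18.        ]
green [270.14141414 167.39393939] 99 [675.89677105 -59.72413269  18.        ]
green [430.23026316 172.03289474] 152 [ 647.76614911 -595.75316399   18.        ]
green [ 13.77777778 173.55555556] 9 [682.37996623 826.06501684  18.        ]
green [372.56818182 182.61363636] 88 [ 617.00629415 -395.13174864   18.        ]
green [433.09271523 212.03311258] 151 [ 513.95100147 -595.13632119   18.        ]
green [374.01234568 223.92592593] 81 [ 481.70335409 -391.9563138    18.        ]
green [384.23076923 224.46153846] 13 [ 478.84446907 -425.88273566   18.        ]
green [435.55769231 252.36538462] 156 [ 381.44604208 -594.87274424   18.        ]
green [463.75838926 251.06040268] 149 [ 381.02909678 -694.51519129   18.        ]
green [465.94155844 291.55844156] 154 [ 247.62384411 -694.88483508   18.        ]
green [437.72727273 293.72727273] 165 [ 246.73370793 -595.33688846   18.        ]
m1 [676.86494043 -59.22187226  20.        ]
m2 [ 615.44350157 -395.85558152   20.        ]
m3 [ 477.88213548 -401.03538925   20.        ]
tray1 [587.13959596 -52.84836837  32.        ]
tray2 [ 537.58852302 -221.21698327   32.        ]
tray3 [ 371.04815088 -173.04735145   32.        ]
tray4 [426.02537267  -6.95674862  32.        ]
box nl [390.62283056 329.88379934 104.        ]
box nr [381.29433216 118.71807423 104.        ]
box fr [593.09592733 106.2567659  104.        ]
box fl [605.06947931 327.05934589 104.        ]
```

View pics/top0z.png

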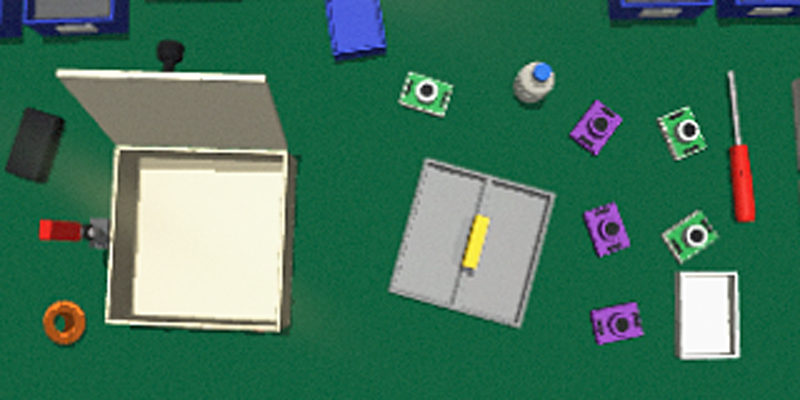

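Call:
{"method": "carry_out", "body": {
  "series": [
    {"delta_pos": [50, 21, 0], "turn": [0, 0, 0], "hand": 0.55},
    {"delta_pos": [105, 45, 0], "turn": [0, 0, 0], "hand": 0.55},
    {"delta_pos": [160, 68, 0], "turn": [0, 0, 0], "hand": 0.55},
    {"delta_pos": [215, 92, 0], "turn": [0, 0, 0], "hand": 0.55},
    {"delta_pos": [265, 113, 0], "turn": [0, 0, 0], "hand": 0.55},
    {"delta_pos": [300, 128, 0], "turn": [0, 0, 0], "hand": 0.55},
    {"delta_pos": [310, 132, 0], "turn": [0, 0, 0], "hand": 0.55},
    {"delta_pos": [310, 132, 0], "turn": [0, 0, 0], "hand": 0.55}
  ]
}}

```text
clock: 1.15
eef_pos: [446.8, -400.7, 205.1]
eef_rot: [-3.141, 0.0, 0.252]
wrist_force: [-0.1, -0.2, -0.0]
finger_gap: 51.7
```

```bash
python3 - <<'E'
from h import *
c=get_calibration("wrist");im=camera("wrist"); cv2.imwrite("pics/w1.png",im[:,:,::-1])
np.save("c1.npy",c,allow_pickle=True); print(read_state()["eef_pos"],read_state()["eef_rot"],read_state()["finger_gap"])
print(proj(c,[617,-395,20]),proj(c,[480,-400,20]))
im=camera("top");cv2.imwrite("pics/t1.png",im[:,:,::-1])
E
```

```text
[ 446.27116211 -401.04875706  205.2530368 ] [-3.14130054e+00  4.05503159e-04  2.51439136e-01] 52.02941770400083
[299.30516526  10.33734158] [268.69017677 147.72334913]
```

View pics/w1.png

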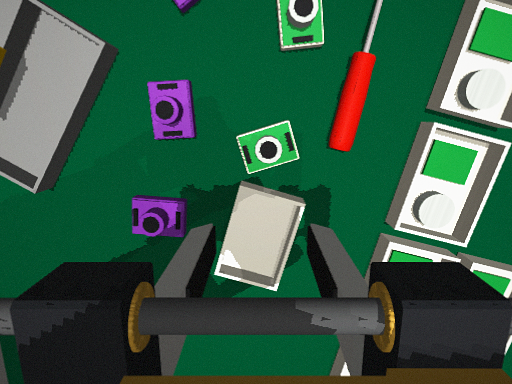

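View pics/t1.png

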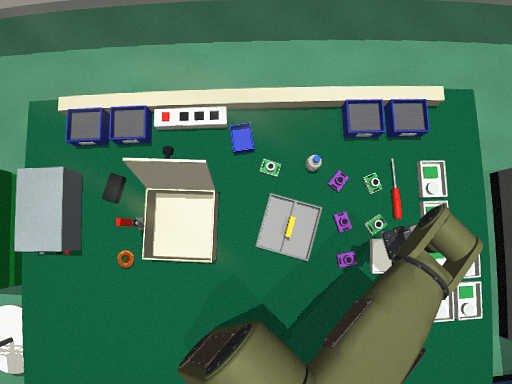

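Wrist view: module C is at (268,148) with its long side tilted, module B is at (301,20), and the housing is at (260,237) close behind C. The top view shows no other modules, so there are three. Next I'll measure C and B.

```bash
cat >> h.py <<'E'
def boards(c,im,amin=150):
    """green boards: rect fitted on plane z=18 -> centre, sizes, yaw of long (module y) axis"""
    H=hsv(im); g=((abs(H[...,0].astype(int)-62)<14)&(H[...,1]>110)&(H[...,2]>120)).astype(np.uint8)
    g=cv2.morphologyEx(g,cv2.MORPH_CLOSE,np.ones((9,9)))
    out=[]
    for b in blobs(g,amin):
        cn=max(cv2.findContours(b[2].astype(np.uint8),cv2.RETR_EXTERNAL,cv2.CHAIN_APPROX_NONE)[0],key=len)[:,0,:]
        w=np.array([plane(c,u,18)[:2] for u in cn],np.float32)
        (cx,cy),_,_=r=cv2.minAreaRect(w); bx=cv2.boxPoints(r)
        e=[bx[1]-bx[0],bx[2]-bx[1]]; e.sort(key=np.linalg.norm)
        a=np.arctan2(e[1][1],e[1][0])%np.pi
        # can: dark/light round, seek in the neighbourhood
        out.append((np.array([cx,cy]),[float(np.linalg.norm(q)) for q in e],a,b[0]))
    return out
E
python3 - <<'E'
from h import *
c=np.load("c1.npy",allow_pickle=True).item(); im=cv2.imread("pics/w1.png")[:,:,::-1].copy()
for o in boards(c,im): print(o)
g=cv2.cvtColor(im,cv2.COLOR_RGB2GRAY)
z=cv2.resize(im[110:190,220:320],None,fx=6,fy=6,interpolation=cv2.INTER_CUBIC);cv2.imwrite("pics/w1z.png",z[:,:,::-1])
for uv in [(268,150),(267.5,149)]: print(plane(c,uv,40))
E
```

```text
(array([ 608.9440918 , -399.14028931]), [39.3504524230957, 41.101314544677734], np.float32(0.3530674), array([299.96941896,  27.91539246]))
(array([ 646.19824219, -593.5871582 ]), [39.21170425415039, 44.67359924316406], np.float32(1.5770457), array([494.25096277,  34.09242619]))
(array([ 479.83755493, -398.89596558]), [39.5380859375, 55.30740737915039], np.float32(2.11662), array([267.79920635, 146.20873016]))
(array([ 513.70501709, -595.92626953]), [38.85595703125, 48.8175048828125], np.float32(1.5710139), array([449.79936909, 162.04037855]))
(array([ 399.32498169, -594.43267822]), [12.63683795928955, 49.42047882080078], np.float32(1.82385), array([406.60218978, 257.67153285]))
(array([ 397.86056519, -697.50384521]), [20.24352264404297, 50.34364700317383], np.float32(1.2406228), array([494.80526316, 281.00789474]))
[ 479.40351996 -398.9909193    40.        ]
[ 480.25906346 -398.23902132   40.        ]
```

View pics/w1z.png

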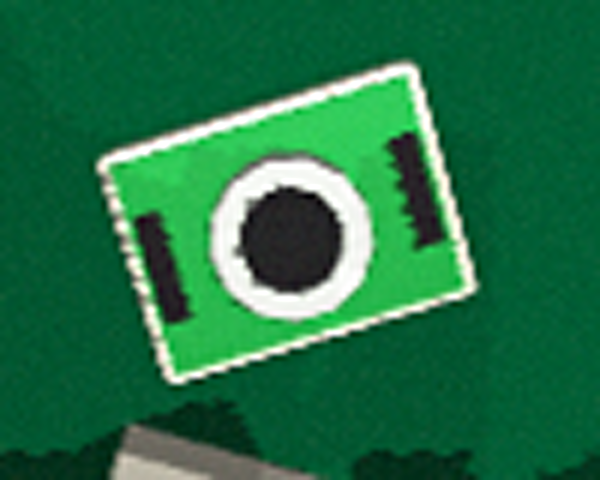

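C is at (480,-399), with its long axis at 2.12 rad and a board of 40x55 mm, as expected. I'll turn the tool by +0.29 rad and go down onto the can.

Call:
{"method": "carry_out", "body": {
  "series": [
    {"delta_pos": [17, 1, -20], "turn": [0, 0, 0.15], "hand": 0.43},
    {"delta_pos": [33, 2, -60], "turn": [0, 0, 0.294], "hand": 0.43},
    {"delta_pos": [33, 2, -100], "turn": [0, 0, 0.294], "hand": 0.43},
    {"delta_pos": [33, 2, -135], "turn": [0, 0, 0.294], "hand": 0.43},
    {"delta_pos": [33, 2, -160], "turn": [0, 0, 0.294], "hand": 0.43},
    {"delta_pos": [33, 2, -176], "turn": [0, 0, 0.294], "hand": 0.43},
    {"delta_pos": [33, 2, -183], "turn": [0, 0, 0.294], "hand": 0.43},
    {"delta_pos": [33, 2, -183], "turn": [0, 0, 0.294], "hand": 0.43}
  ],
  "squeeze": 15
}}

```text
clock: 2.25
eef_pos: [479.9, -399.0, 22.8]
eef_rot: [3.141, -0.0, 0.545]
wrist_force: [-0.3, 0.2, -0.0]
finger_gap: 40.0
```

```bash
python3 - <<'E'
from h import *
im=camera("wrist"); cv2.imwrite("pics/w2.png",im[:,:,::-1]); print(read_state()["eef_pos"],read_state()["eef_rot"])
E
```

```text
[ 480.18323451 -399.06356779   23.22276281] [ 3.14058753e+00 -2.81152164e-04  5.45545098e-01]
```

View pics/w2.png

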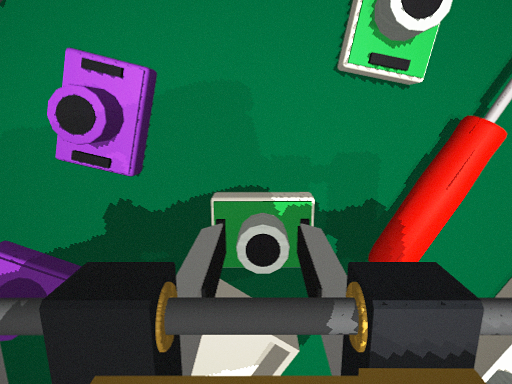

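The can at (262,248) sits between the fingers, so I'll close and lift.

Call:
{"method": "carry_out", "body": {
  "series": [
    {"delta_pos": [0, 0, 0], "turn": [0, 0, 0], "hand": 0.2},
    {"delta_pos": [0, 0, 0], "turn": [0, 0, 0], "hand": 0.2},
    {"delta_pos": [0, 0, 0], "turn": [0, 0, 0], "hand": 0.2},
    {"delta_pos": [0, 0, 15], "turn": [0, 0, 0], "hand": 0.2},
    {"delta_pos": [0, 0, 50], "turn": [0, 0, 0], "hand": 0.2},
    {"delta_pos": [0, 0, 100], "turn": [0, 0, 0], "hand": 0.2},
    {"delta_pos": [0, 0, 145], "turn": [0, 0, 0], "hand": 0.2},
    {"delta_pos": [0, 0, 160], "turn": [0, 0, 0], "hand": 0.2}
  ]
}}

```text
clock: 3.3
eef_pos: [480.6, -399.1, 186.0]
eef_rot: [3.137, -0.001, 0.546]
wrist_force: [0.8, -0.1, -1.1]
finger_gap: 27.3
```

Call:
{"method": "carry_out", "body": {
  "series": [
    {"delta_pos": [-10, 40, 10], "turn": [0, 0, -0.12], "hand": 0.2},
    {"delta_pos": [-25, 90, 25], "turn": [0, 0, -0.28], "hand": 0.2},
    {"delta_pos": [-40, 145, 38], "turn": [0, 0, -0.44], "hand": 0.2},
    {"delta_pos": [-52, 200, 38], "turn": [0, 0, -0.6], "hand": 0.2},
    {"delta_pos": [-65, 250, 38], "turn": [0, 0, -0.74], "hand": 0.2},
    {"delta_pos": [-75, 290, 38], "turn": [0, 0, -0.82], "hand": 0.2},
    {"delta_pos": [-80, 308, 38], "turn": [0, 0, -0.825], "hand": 0.2},
    {"delta_pos": [-80, 308, 38], "turn": [0, 0, -0.825], "hand": 0.2}
  ]
}}

```text
clock: 4.3
eef_pos: [399.6, -89.8, 220.1]
eef_rot: [-3.142, 0.001, -0.277]
wrist_force: [-0.0, -0.5, -1.2]
finger_gap: 27.0
```

```bash
python3 - <<'E'
from h import *
c=get_calibration("wrist");im=camera("wrist"); cv2.imwrite("pics/w3.png",im[:,:,::-1]); print(read_state()["eef_pos"],read_state()["eef_rot"])
np.save("c3.npy",c,allow_pickle=True)
E
```

```text
[399.91576003 -90.58539919 220.13667467] [ 3.14151431e+00  5.14339497e-04 -2.78075596e-01]
```

View pics/w3.png

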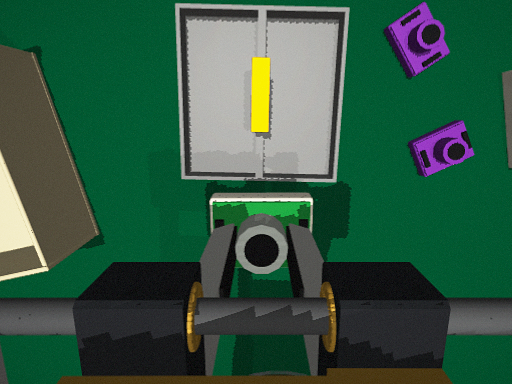

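Wrist view: the tray rim corners are at (176,4), (349,9), (337,181) and (182,179), and the handle top spans (252,57) to (268,132). The held module is straight in the fingers.

```bash
python3 - <<'E'
from h import *
c=np.load("c3.npy",allow_pickle=True).item(); im=cv2.imread("pics/w3.png")[:,:,::-1].copy(); H=hsv(im)
y=(abs(H[...,0].astype(int)-28)<8)&(H[...,1]>150)&(H[...,2]>150)
for b in blobs(y,300):
    cn=max(cv2.findContours(b[2].astype(np.uint8),0,cv2.CHAIN_APPROX_NONE)[0],key=len)[:,0,:]
    w=np.array([plane(c,u,88)[:2] for u in cn],np.float32); r=cv2.minAreaRect(w); bx=cv2.boxPoints(r)
    print("handle",r); e=sorted([bx[1]-bx[0],bx[2]-bx[1]],key=np.linalg.norm)[1]; print("dir",np.arctan(e[1]/e[0]))
P=[plane(c,u,32) for u in [(176,4),(349,9),(337,181),(182,179.5)]]
for p in P: print(p)
C=np.mean(P,0);print("centre",C,[np.linalg.norm(P[i]-P[(i+1)%4]) for i in range(4)])
for a,b in [(3,0),(2,1)]: d=P[b]-P[a]; print(np.arctan2(d[1],d[0]))
for a,b in [(0,1),(3,2)]: d=P[b]-P[a]; print(np.arctan2(d[1],d[0])+np.pi/2)
E
```

```text
handle ((480.6596984863281, -112.0370101928711), (15.989717483520508, 62.95914077758789), 73.65599060058594)
dir -0.28525677
[588.43250899 -56.72824654  32.        ]
[ 537.38191547 -219.54811767   32.        ]
[ 371.62602501 -169.84944205   32.        ]
[420.59304773  -4.48503856  32.        ]
centre [ 479.5083743  -112.65271121   32.        ] [np.float64(170.63549904498603), np.float64(173.04616026477146), np.float64(172.46204004342576), np.float64(175.78235843000064)]
-0.30176292306169616
-0.29130130536079846
-0.3038323468218471
-0.2878895658752123
```

Call:
{"method": "carry_out", "body": {
  "series": [
    {"delta_pos": [30, -29, -10], "turn": [0, 0, -0.012], "hand": 0.2},
    {"delta_pos": [67.4, -64.8, -40], "turn": [0, 0, -0.012], "hand": 0.2},
    {"delta_pos": [67.4, -64.8, -90], "turn": [0, 0, -0.012], "hand": 0.2},
    {"delta_pos": [67.4, -64.8, -135], "turn": [0, 0, -0.012], "hand": 0.2},
    {"delta_pos": [67.4, -64.8, -165], "turn": [0, 0, -0.012], "hand": 0.2},
    {"delta_pos": [67.4, -64.8, -182], "turn": [0, 0, -0.012], "hand": 0.2},
    {"delta_pos": [67.4, -64.8, -192.5], "turn": [0, 0, -0.012], "hand": 0.2},
    {"delta_pos": [67.4, -64.8, -193], "turn": [0, 0, -0.012], "hand": 0.2}
  ]
}}

```text
clock: 5.35
eef_pos: [467.6, -155.8, 27.5]
eef_rot: [3.142, -0.0, -0.291]
wrist_force: [-0.2, 0.1, -0.0]
finger_gap: 27.4
```

```bash
python3 - <<'E'
from h import *
im=camera("wrist"); cv2.imwrite("pics/w4.png",im[:,:,::-1]); s=read_state();print(s["eef_pos"],s["wrist_force"])
E
```

```text
[ 467.75621465 -155.70764972   27.93526174] [-0.13314986 -0.1865805  -1.15391696]
```

View pics/w4.png

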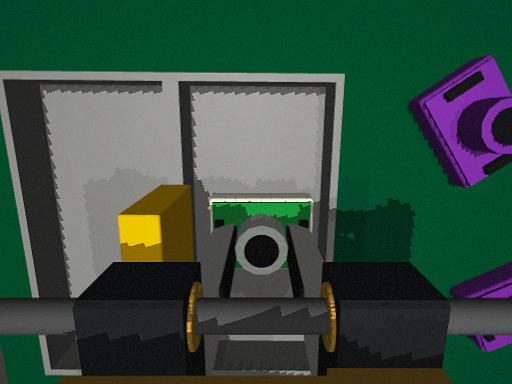

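The module is inside the right half, just above the floor. I'll lower it 1 mm more, release and rise.

Call:
{"method": "carry_out", "body": {
  "series": [
    {"delta_pos": [0, 0, -1], "turn": [0, 0, 0], "hand": 0.2},
    {"delta_pos": [0, 0, -1], "turn": [0, 0, 0], "hand": 0.42},
    {"delta_pos": [0, 0, -1], "turn": [0, 0, 0], "hand": 0.42},
    {"delta_pos": [0, 0, -1], "turn": [0, 0, 0], "hand": 0.42},
    {"delta_pos": [0, 0, 15], "turn": [0, 0, 0], "hand": 0.42},
    {"delta_pos": [0, 0, 60], "turn": [0, 0, 0], "hand": 0.42},
    {"delta_pos": [0, 0, 115], "turn": [0, 0, 0], "hand": 0.42},
    {"delta_pos": [0, 0, 170], "turn": [0, 0, 0], "hand": 0.42}
  ]
}}

```text
clock: 6.4
eef_pos: [467.1, -155.3, 200.4]
eef_rot: [3.142, -0.001, -0.291]
wrist_force: [0.3, 0.2, -0.1]
finger_gap: 40.0
```

Call:
{"method": "carry_out", "body": {
  "series": [
    {"delta_pos": [15, -20, 0], "turn": [0, 0, -0.12], "hand": 0.42},
    {"delta_pos": [40, -53, 5], "turn": [0, 0, -0.28], "hand": 0.42},
    {"delta_pos": [65, -87, 5], "turn": [0, 0, -0.45], "hand": 0.42},
    {"delta_pos": [90, -120, 5], "turn": [0, 0, -0.62], "hand": 0.42},
    {"delta_pos": [110, -147, 5], "turn": [0, 0, -0.78], "hand": 0.42},
    {"delta_pos": [120, -162, 5], "turn": [0, 0, -0.9], "hand": 0.42},
    {"delta_pos": [123, -165, 5], "turn": [0, 0, -0.93], "hand": 0.42},
    {"delta_pos": [123, -165, 5], "turn": [0, 0, -0.93], "hand": 0.42}
  ]
}}

```text
clock: 7.4
eef_pos: [590.3, -320.0, 203.0]
eef_rot: [-3.141, -0.0, -1.219]
wrist_force: [0.1, 0.2, -0.1]
finger_gap: 39.4
```

```bash
python3 - <<'E'
from h import *
c=get_calibration("wrist");im=camera("wrist"); cv2.imwrite("pics/w5.png",im[:,:,::-1]); s=read_state();print(s["eef_pos"],s["eef_rot"],s["joints"])
np.save("c5.npy",c,allow_pickle=True)
for o in boards(c,im): print(o)
E
```

```text
[ 590.24251633 -319.87624762  203.03172223] [-3.14136877e+00 -2.11638548e-04 -1.21878864e+00] [-5.51196716e-01  5.80592340e-01  1.12855279e+00  4.52262840e-05
  1.43214271e+00  2.23838199e+00]
(array([ 616.46478271, -397.84136963]), [42.08845520019531, 60.28913116455078], np.float32(0.35115814), array([262.62851782,  99.03939962]))
(array([ 484.01480103, -137.91465759]), [18.640071868896484, 20.152706146240234], np.float32(0.35048476), array([291.34911243, 341.66272189]))
```

View pics/w5.png

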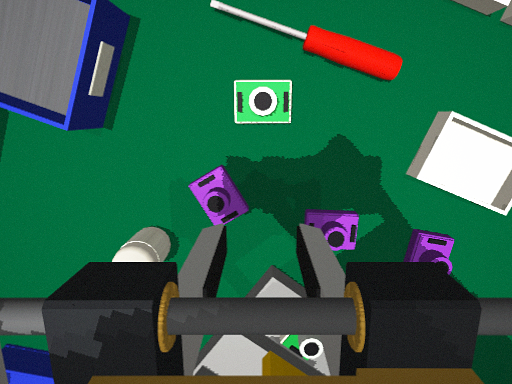

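B is at (616.5,-397.8) with its long axis at 0.351 rad, so the tool is already aligned. The driver is about 60 mm beyond it, which leaves room to go down.

Call:
{"method": "carry_out", "body": {
  "series": [
    {"delta_pos": [13, -38, -10], "turn": [0, 0, 0], "hand": 0.45},
    {"delta_pos": [26, -77.5, -45], "turn": [0, 0, 0], "hand": 0.45},
    {"delta_pos": [26, -77.5, -95], "turn": [0, 0, 0], "hand": 0.45},
    {"delta_pos": [26, -77.5, -135], "turn": [0, 0, 0], "hand": 0.45},
    {"delta_pos": [26, -77.5, -160], "turn": [0, 0, 0], "hand": 0.45},
    {"delta_pos": [26, -77.5, -174], "turn": [0, 0, 0], "hand": 0.45},
    {"delta_pos": [26, -77.5, -180], "turn": [0, 0, 0], "hand": 0.45},
    {"delta_pos": [26, -77.5, -180], "turn": [0, 0, 0], "hand": 0.45}
  ]
}}

```text
clock: 8.45
eef_pos: [616.7, -397.9, 23.2]
eef_rot: [-3.141, -0.001, -1.221]
wrist_force: [0.3, -0.3, -0.2]
finger_gap: 42.3
```

```bash
python3 - <<'E'
from h import *
im=camera("wrist"); cv2.imwrite("pics/w6.png",im[:,:,::-1]); s=read_state();print(s["eef_pos"],s["eef_rot"],s["wrist_force"])
E
```

```text
[ 616.82859047 -398.13182494   23.62936966] [-3.14075943e+00 -1.23889884e-03 -1.22083493e+00] [0.59019318 0.26403969 0.22299426]
```

View pics/w6.png

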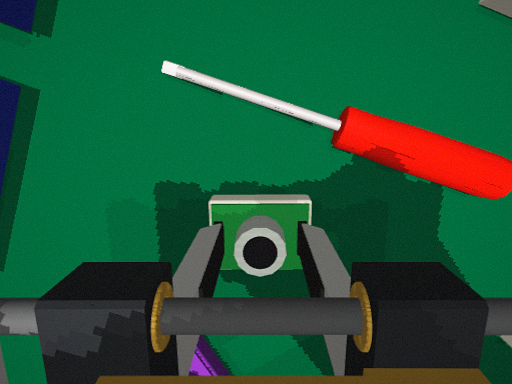

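The can at (260,250) is centred in the jaws. Closing and lifting.

Call:
{"method": "carry_out", "body": {
  "series": [
    {"delta_pos": [0, 0, 0], "turn": [0, 0, 0], "hand": 0.2},
    {"delta_pos": [0, 0, 0], "turn": [0, 0, 0], "hand": 0.2},
    {"delta_pos": [0, 0, 0], "turn": [0, 0, 0], "hand": 0.2},
    {"delta_pos": [0, 0, 15], "turn": [0, 0, 0], "hand": 0.2},
    {"delta_pos": [0, 0, 50], "turn": [0, 0, 0], "hand": 0.2},
    {"delta_pos": [0, 0, 100], "turn": [0, 0, 0], "hand": 0.2},
    {"delta_pos": [0, 0, 150], "turn": [0, 0, 0], "hand": 0.2},
    {"delta_pos": [0, 0, 180], "turn": [0, 0, 0], "hand": 0.2}
  ]
}}

```text
clock: 9.5
eef_pos: [616.7, -398.2, 206.7]
eef_rot: [-3.139, -0.003, -1.221]
wrist_force: [0.6, 0.5, -0.6]
finger_gap: 27.7
```

Call:
{"method": "carry_out", "body": {
  "series": [
    {"delta_pos": [-20, 28, 10], "turn": [0, 0, 0.1], "hand": 0.2},
    {"delta_pos": [-52, 74, 18], "turn": [0, 0, 0.25], "hand": 0.2},
    {"delta_pos": [-86, 123, 18], "turn": [0, 0, 0.42], "hand": 0.2},
    {"delta_pos": [-120, 171, 18], "turn": [0, 0, 0.58], "hand": 0.2},
    {"delta_pos": [-154, 219, 18], "turn": [0, 0, 0.74], "hand": 0.2},
    {"delta_pos": [-186, 265, 18], "turn": [0, 0, 0.87], "hand": 0.2},
    {"delta_pos": [-209, 298, 18], "turn": [0, 0, 0.93], "hand": 0.2},
    {"delta_pos": [-216, 308, 18], "turn": [0, 0, 0.93], "hand": 0.2}
  ]
}}

```text
clock: 10.5
eef_pos: [399.7, -88.8, 221.6]
eef_rot: [3.142, -0.002, -0.29]
wrist_force: [0.1, -0.8, 0.4]
finger_gap: 27.3
```

```bash
cat >> h.py <<'E'
def handle(c,im):
    H=hsv(im); y=(abs(H[...,0].astype(int)-28)<8)&(H[...,1]>150)&(H[...,2]>150)
    b=max(blobs(y,100),key=lambda b:b[1])
    cn=max(cv2.findContours(b[2].astype(np.uint8),0,cv2.CHAIN_APPROX_NONE)[0],key=len)[:,0,:]
    w=np.array([plane(c,u,88)[:2] for u in cn],np.float32); r=cv2.minAreaRect(w); bx=cv2.boxPoints(r)
    e=sorted([bx[1]-bx[0],bx[2]-bx[1]],key=np.linalg.norm)[1]
    return r[0],r[1],float(np.arctan(e[1]/e[0]))
E
python3 - <<'E'
from h import *
c=get_calibration("wrist");im=camera("wrist"); cv2.imwrite("pics/w7.png",im[:,:,::-1]); s=read_state();print(s["eef_pos"],s["eef_rot"],s["joints"])
print(handle(c,im))
for o in boards(c,im): print(o)
t=camera("top");cv2.imwrite("pics/t7.png",t[:,:,::-1])
E
```

```text
[399.74815988 -88.71574778 221.45231435] [-3.14149705e+00 -1.63710866e-03 -2.90990979e-01] [-3.07973860e-01 -3.56295738e-02  1.86281389e+00  1.27618342e-04
  1.31277309e+00  1.55378090e+00]
((480.4860534667969, -112.01156616210938), (15.898229598999023, 62.684486389160156), -0.3114587366580963)
(array([ 466.90332031, -156.01820374]), [39.976505279541016, 55.678466796875], np.float32(1.2801625), array([300.28438949,  99.061051  ]))
(array([356.90744019, -79.09999847]), [14.812350273132324, 107.48468780517578], np.float32(1.2803224), array([270.9503876 , 209.69457364]))
```

View pics/w7.png

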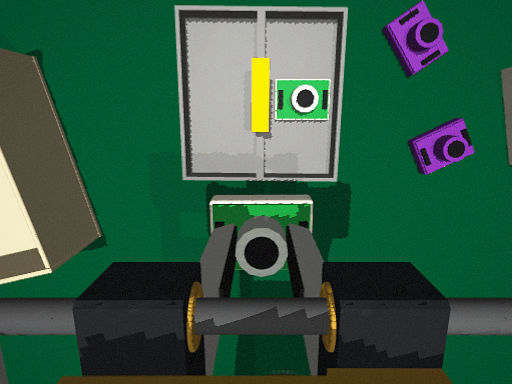

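View pics/t7.png

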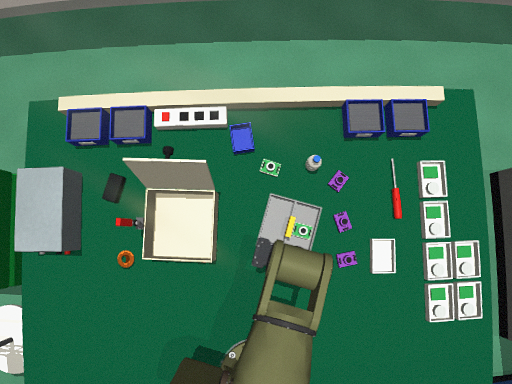

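C stands straight in the right half, and the tray and the other things have not moved. B goes to the near-left slot.

Call:
{"method": "carry_out", "body": {
  "series": [
    {"delta_pos": [20, 17, -10], "turn": [0, 0, 0], "hand": 0.2},
    {"delta_pos": [40.5, 34, -40], "turn": [0, 0, 0], "hand": 0.2},
    {"delta_pos": [40.5, 34, -90], "turn": [0, 0, 0], "hand": 0.2},
    {"delta_pos": [40.5, 34, -135], "turn": [0, 0, 0], "hand": 0.2},
    {"delta_pos": [40.5, 34, -165], "turn": [0, 0, 0], "hand": 0.2},
    {"delta_pos": [40.5, 34, -182], "turn": [0, 0, 0], "hand": 0.2},
    {"delta_pos": [40.5, 34, -193], "turn": [0, 0, 0], "hand": 0.2},
    {"delta_pos": [40.5, 34, -194], "turn": [0, 0, 0], "hand": 0.2}
  ]
}}

```text
clock: 11.6
eef_pos: [441.3, -56.5, 26.1]
eef_rot: [3.142, 0.0, -0.292]
wrist_force: [-0.2, 0.5, -0.9]
finger_gap: 27.5
```

```bash
python3 - <<'E'
from h import *
im=camera("wrist"); cv2.imwrite("pics/w8.png",im[:,:,::-1]); s=read_state();print(s["eef_pos"],s["eef_rot"],s["wrist_force"])
E
```

```text
[441.3316161  -56.36985299  26.33374088] [-3.14158224e+00  3.93387644e-05 -2.92018627e-01] [-0.1508922   0.05145254 -0.64375546]
```

View pics/w8.png

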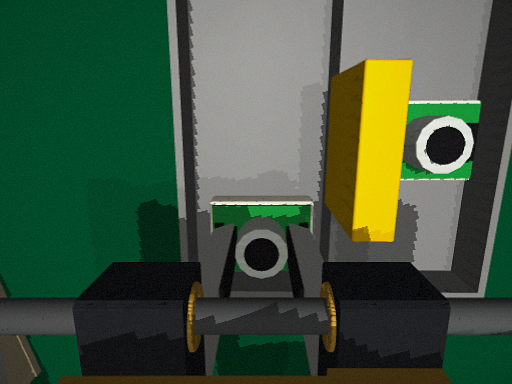

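Call:
{"method": "carry_out", "body": {
  "series": [
    {"delta_pos": [0, 0, 0], "turn": [0, 0, 0], "hand": 0.2},
    {"delta_pos": [0, 0, 0], "turn": [0, 0, 0], "hand": 0.42},
    {"delta_pos": [0, 0, 0], "turn": [0, 0, 0], "hand": 0.42},
    {"delta_pos": [0, 0, 0], "turn": [0, 0, 0], "hand": 0.42},
    {"delta_pos": [0, 0, 15], "turn": [0, 0, 0], "hand": 0.42},
    {"delta_pos": [0, 0, 60], "turn": [0, 0, 0], "hand": 0.42},
    {"delta_pos": [0, 0, 115], "turn": [0, 0, 0], "hand": 0.42},
    {"delta_pos": [0, 0, 170], "turn": [0, 0, 0], "hand": 0.42}
  ]
}}

```text
clock: 12.65
eef_pos: [440.5, -55.8, 199.3]
eef_rot: [-3.141, -0.001, -0.291]
wrist_force: [0.3, 0.3, -0.3]
finger_gap: 39.6
```

Call:
{"method": "carry_out", "body": {
  "series": [
    {"delta_pos": [20, 2, 5], "turn": [0, 0, 0.02], "hand": 0.42},
    {"delta_pos": [55, 4, 8], "turn": [0, 0, 0.05], "hand": 0.42},
    {"delta_pos": [100, 7, 8], "turn": [0, 0, 0.056], "hand": 0.42},
    {"delta_pos": [140, 9, 8], "turn": [0, 0, 0.056], "hand": 0.42},
    {"delta_pos": [157, 10, 8], "turn": [0, 0, 0.056], "hand": 0.42},
    {"delta_pos": [160, 10, 8], "turn": [0, 0, 0.056], "hand": 0.42},
    {"delta_pos": [160, 10, 8], "turn": [0, 0, 0.056], "hand": 0.42}
  ]
}}

```text
clock: 13.52
eef_pos: [600.4, -46.0, 205.0]
eef_rot: [-3.142, -0.0, -0.235]
wrist_force: [0.2, 0.2, 0.2]
finger_gap: 39.5
```

```bash
python3 - <<'E'
from h import *
c=get_calibration("wrist");im=camera("wrist"); cv2.imwrite("pics/w9.png",im[:,:,::-1]); s=read_state();print(s["eef_pos"],s["eef_rot"],s["joints"])
for o in boards(c,im): print(o)
E
```

```text
[600.34366698 -45.98100205 205.01180367] [-3.14157458e+00 -2.57785824e-04 -2.35261124e-01] [-1.37263177e-01  4.17005832e-01  1.36405716e+00 -7.40232536e-06
  1.36027134e+00  1.66879582e+00]
(array([675.76483154, -57.87561035]), [40.96460723876953, 57.84498977661133], np.float32(1.2404395), array([256.21363317, 105.24244554]))
(array([ 476.59405518, -160.83540344]), [15.82427978515625, 55.68416213989258], np.float32(1.2778423), array([382.8296837 , 253.99513382]))
```

View pics/w9.png

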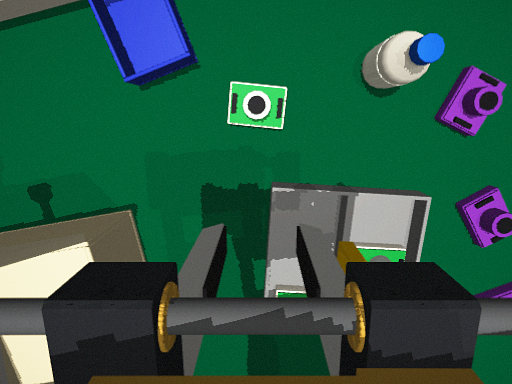

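A is at (675.8,-57.9) with its long axis at 1.24 rad, so I'll turn by -0.095 and go down.

Call:
{"method": "carry_out", "body": {
  "series": [
    {"delta_pos": [37, -6, -10], "turn": [0, 0, -0.05], "hand": 0.45},
    {"delta_pos": [75, -12, -45], "turn": [0, 0, -0.095], "hand": 0.45},
    {"delta_pos": [75, -12, -95], "turn": [0, 0, -0.095], "hand": 0.45},
    {"delta_pos": [75, -12, -135], "turn": [0, 0, -0.095], "hand": 0.45},
    {"delta_pos": [75, -12, -162], "turn": [0, 0, -0.095], "hand": 0.45},
    {"delta_pos": [75, -12, -176], "turn": [0, 0, -0.095], "hand": 0.45},
    {"delta_pos": [75, -12, -182], "turn": [0, 0, -0.095], "hand": 0.45},
    {"delta_pos": [75, -12, -182], "turn": [0, 0, -0.095], "hand": 0.45}
  ]
}}

```text
clock: 14.58
eef_pos: [676.2, -58.0, 23.2]
eef_rot: [-3.141, -0.001, -0.33]
wrist_force: [0.4, 0.3, -0.8]
finger_gap: 42.1
```

```bash
python3 - <<'E'
from h import *
im=camera("wrist"); cv2.imwrite("pics/w10.png",im[:,:,::-1]); s=read_state();print(s["eef_pos"],s["eef_rot"],s["wrist_force"])
E
```

```text
[676.35591889 -58.04372106  23.61624976] [-3.14131339e+00 -1.44464646e-03 -3.30231575e-01] [-0.1456843  -0.09366022 -0.24417124]
```

View pics/w10.png

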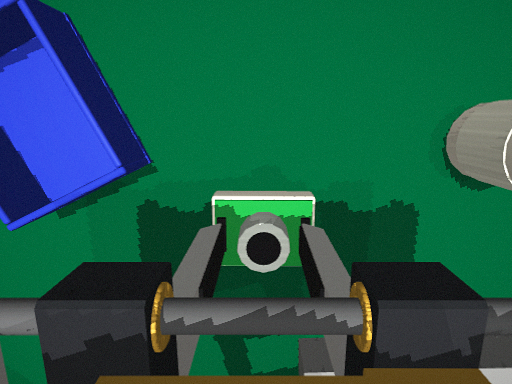

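The can at (264,247) is centred. Closing and lifting.

Call:
{"method": "carry_out", "body": {
  "series": [
    {"delta_pos": [0, 0, 0], "turn": [0, 0, 0], "hand": 0.2},
    {"delta_pos": [0, 0, 0], "turn": [0, 0, 0], "hand": 0.2},
    {"delta_pos": [0, 0, 0], "turn": [0, 0, 0], "hand": 0.2},
    {"delta_pos": [0, 0, 15], "turn": [0, 0, 0], "hand": 0.2},
    {"delta_pos": [0, 0, 50], "turn": [0, 0, 0], "hand": 0.2},
    {"delta_pos": [0, 0, 100], "turn": [0, 0, 0], "hand": 0.2},
    {"delta_pos": [0, 0, 150], "turn": [0, 0, 0], "hand": 0.2},
    {"delta_pos": [0, 0, 180], "turn": [0, 0, 0], "hand": 0.2}
  ]
}}

```text
clock: 15.62
eef_pos: [676.2, -57.9, 206.4]
eef_rot: [-3.141, -0.003, -0.33]
wrist_force: [-0.5, -0.2, -1.1]
finger_gap: 27.4
```

Call:
{"method": "carry_out", "body": {
  "series": [
    {"delta_pos": [-20, -2, 10], "turn": [0, 0, 0.02], "hand": 0.2},
    {"delta_pos": [-65, -7, 18], "turn": [0, 0, 0.04], "hand": 0.2},
    {"delta_pos": [-118, -13, 18], "turn": [0, 0, 0.04], "hand": 0.2},
    {"delta_pos": [-170, -20, 18], "turn": [0, 0, 0.04], "hand": 0.2},
    {"delta_pos": [-220, -26, 18], "turn": [0, 0, 0.04], "hand": 0.2},
    {"delta_pos": [-260, -30, 18], "turn": [0, 0, 0.04], "hand": 0.2},
    {"delta_pos": [-276, -32, 18], "turn": [0, 0, 0.04], "hand": 0.2},
    {"delta_pos": [-276, -32, 18], "turn": [0, 0, 0.04], "hand": 0.2}
  ]
}}

```text
clock: 16.62
eef_pos: [400.1, -90.1, 221.3]
eef_rot: [-3.142, -0.002, -0.291]
wrist_force: [1.2, 0.1, -0.8]
finger_gap: 27.5
```

```bash
python3 - <<'E'
from h import *
c=get_calibration("wrist");im=camera("wrist"); cv2.imwrite("pics/w11.png",im[:,:,::-1]); s=read_state();print(s["eef_pos"],s["eef_rot"])
print(handle(c,im))
for o in boards(c,im): print(o)
E
```

```text
[400.66405584 -90.04724833 221.02665886] [-3.14152175e+00 -1.20595872e-03 -2.90442004e-01]
((480.3897705078125, -111.7997817993164), (15.553523063659668, 62.417266845703125), -0.2913438677787781)
(array([ 466.99243164, -156.1410675 ]), [38.91804885864258, 55.608428955078125], np.float32(1.2791486), array([300.07115236,  99.34029389]))
(array([432.75408936, -53.0849762 ]), [39.89354705810547, 55.9013557434082], np.float32(1.2794222), array([223.71863799, 154.80555556]))
(array([360.33966064, -78.82446289]), [19.67923355102539, 114.44554901123047], np.float32(1.2793207), array([267.93687375, 206.52204409]))
```

View pics/w11.png

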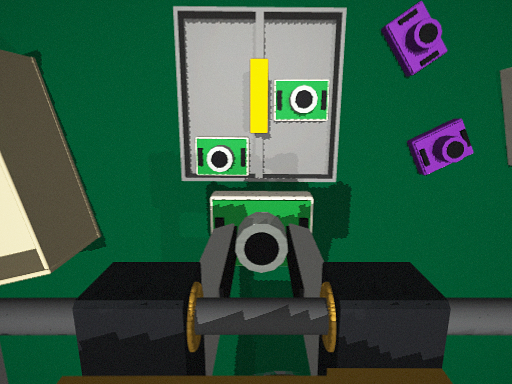

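B sits against the near wall, upright, and C is fine. A goes to the far-left slot.

Call:
{"method": "carry_out", "body": {
  "series": [
    {"delta_pos": [45, 1, 0], "turn": [0, 0, 0], "hand": 0.2},
    {"delta_pos": [100, 2.5, -5], "turn": [0, 0, 0], "hand": 0.2},
    {"delta_pos": [140, 3.5, -40], "turn": [0, 0, 0], "hand": 0.2},
    {"delta_pos": [144.5, 3.7, -90], "turn": [0, 0, 0], "hand": 0.2},
    {"delta_pos": [144.5, 3.7, -140], "turn": [0, 0, 0], "hand": 0.2},
    {"delta_pos": [144.5, 3.7, -175], "turn": [0, 0, 0], "hand": 0.2},
    {"delta_pos": [144.5, 3.7, -191], "turn": [0, 0, 0], "hand": 0.2},
    {"delta_pos": [144.5, 3.7, -193], "turn": [0, 0, 0], "hand": 0.2}
  ]
}}

```text
clock: 17.68
eef_pos: [545.0, -86.1, 27.1]
eef_rot: [3.142, 0.001, -0.29]
wrist_force: [-0.6, -1.3, -0.2]
finger_gap: 27.7
```

```bash
python3 - <<'E'
from h import *
im=camera("wrist"); cv2.imwrite("pics/w12.png",im[:,:,::-1]); s=read_state();print(s["eef_pos"],s["eef_rot"],s["wrist_force"])
E
```

```text
[545.09326177 -86.1735533   27.62249475] [-3.14153209e+00 -3.40249914e-04 -2.90041689e-01] [-1.18876506  0.00650796 -1.32369612]
```

View pics/w12.png

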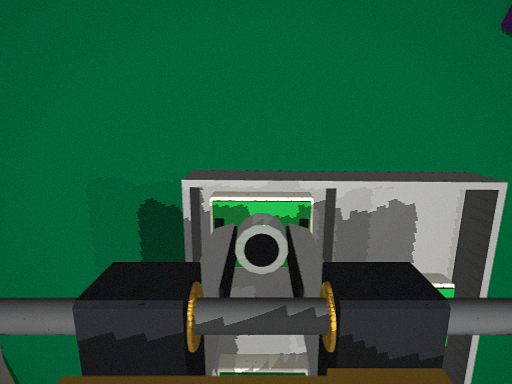

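Call:
{"method": "carry_out", "body": {
  "series": [
    {"delta_pos": [0, 0, -1], "turn": [0, 0, 0], "hand": 0.2},
    {"delta_pos": [0, 0, -1], "turn": [0, 0, 0], "hand": 0.42},
    {"delta_pos": [0, 0, -1], "turn": [0, 0, 0], "hand": 0.42},
    {"delta_pos": [0, 0, -1], "turn": [0, 0, 0], "hand": 0.42},
    {"delta_pos": [0, 0, 15], "turn": [0, 0, 0], "hand": 0.42},
    {"delta_pos": [0, 0, 65], "turn": [0, 0, 0], "hand": 0.42},
    {"delta_pos": [0, 0, 125], "turn": [0, 0, 0], "hand": 0.42},
    {"delta_pos": [-40, -1, 180], "turn": [0, 0, 0], "hand": 0.42}
  ]
}}

```text
clock: 18.73
eef_pos: [508.1, -87.2, 206.3]
eef_rot: [-3.141, -0.002, -0.29]
wrist_force: [-1.2, -0.2, 0.3]
finger_gap: 39.4
```

Call:
{"method": "carry_out", "body": {
  "series": [
    {"delta_pos": [-40, -1, 12], "turn": [0, 0, 0], "hand": 0.42},
    {"delta_pos": [-80, -2, 12], "turn": [0, 0, 0], "hand": 0.42},
    {"delta_pos": [-105, -3, 12], "turn": [0, 0, 0], "hand": 0.42},
    {"delta_pos": [-105, -3, 12], "turn": [0, 0, 0], "hand": 0.42}
  ]
}}

```text
clock: 19.23
eef_pos: [402.0, -90.3, 216.4]
eef_rot: [3.142, -0.002, -0.291]
wrist_force: [0.1, -0.7, 0.3]
finger_gap: 39.4
```

```bash
python3 - <<'E'
from h import *
c=get_calibration("wrist");im=camera("wrist"); cv2.imwrite("pics/w13.png",im[:,:,::-1]); s=read_state();print(s["eef_pos"],s["eef_rot"])
print(handle(c,im))
for o in boards(c,im): print(o)
t=camera("top");cv2.imwrite("pics/t13.png",t[:,:,::-1])
E
```

```text
[402.88691835 -90.29362585 216.17420059] [ 3.14157552e+00 -2.13914085e-03 -2.90692735e-01]
((480.36376953125, -111.99701690673828), (15.998661041259766, 63.41129684448242), -0.29934707283973694)
(array([545.80444336, -86.14616394]), [38.603111267089844, 55.60894012451172], np.float32(1.2800039), array([218.77107558,  47.39534884]))
(array([ 467.31561279, -156.01608276]), [39.54704284667969, 55.95132827758789], np.float32(1.2790033), array([300.84410646, 101.45703422]))
(array([433.16137695, -53.10679245]), [39.49447250366211, 55.702239990234375], np.float32(1.2793465), array([222.3973064 , 157.26262626]))
```

View pics/w13.png

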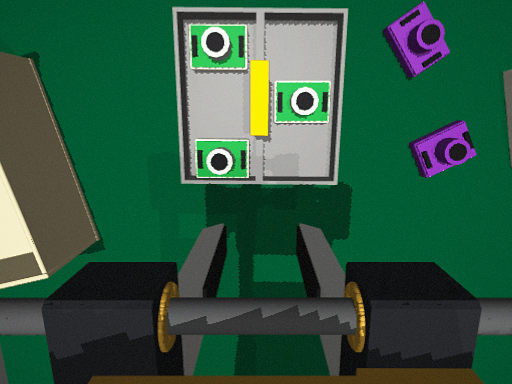

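View pics/t13.png

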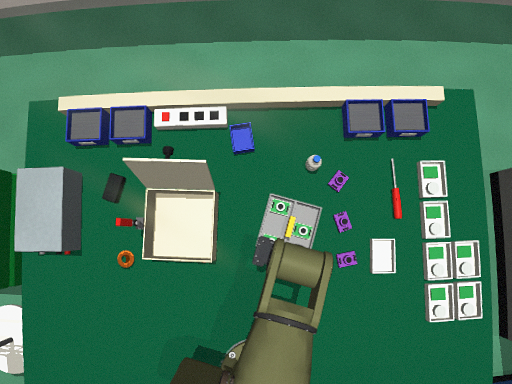

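All three modules stand in the tray. Before carrying it I'll measure the box rim from above.

Call:
{"method": "carry_out", "body": {
  "series": [
    {"delta_pos": [-2, 30, 20], "turn": [0, 0, 0.05], "hand": 0.42},
    {"delta_pos": [-4, 80, 40], "turn": [0, 0, 0.12], "hand": 0.42},
    {"delta_pos": [-6, 135, 60], "turn": [0, 0, 0.18], "hand": 0.42},
    {"delta_pos": [-8, 190, 75], "turn": [0, 0, 0.22], "hand": 0.42},
    {"delta_pos": [-10, 240, 82], "turn": [0, 0, 0.25], "hand": 0.42},
    {"delta_pos": [-10, 285, 82], "turn": [0, 0, 0.25], "hand": 0.42},
    {"delta_pos": [-10, 304, 82], "turn": [0, 0, 0.25], "hand": 0.42},
    {"delta_pos": [-10, 304, 82], "turn": [0, 0, 0.25], "hand": 0.42}
  ]
}}

```text
clock: 20.32
eef_pos: [392.9, 215.1, 296.7]
eef_rot: [3.141, 0.001, -0.038]
wrist_force: [-0.2, -1.0, -0.4]
finger_gap: 39.7
```

```bash
python3 - <<'E'
from h import *
c=get_calibration("wrist");im=camera("wrist"); cv2.imwrite("pics/w14.png",im[:,:,::-1]); s=read_state();print(s["eef_pos"],s["eef_rot"],s["joints"])
np.save("c14.npy",c,allow_pickle=True)
E
```

```text
[392.92353705 214.21830815 296.77329477] [ 3.14117333e+00  6.26746132e-04 -3.89128235e-02] [ 4.17329677e-01  8.67991098e-03  1.64538018e+00 -1.00640990e-04
  1.48827994e+00  2.02704703e+00]
```

View pics/w14.png

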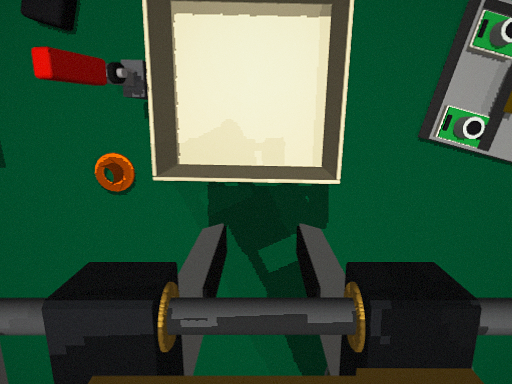

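Wrist view: the box's near rim corners are at (153,181) and (340,184). The inner floor corners are at (178,165), (322,167), (330,17) and (173,13).

```bash
python3 - <<'E'
from h import *
c=np.load("c14.npy",allow_pickle=True).item(); im=cv2.imread("pics/w14.png")[:,:,::-1].copy()
z=cv2.resize(im[0:200,130:370],None,fx=3,fy=3,interpolation=cv2.INTER_CUBIC);cv2.imwrite("pics/w14z.png",z[:,:,::-1])
n=[plane(c,u,104) for u in [(152.5,181),(340.5,184)]]; print(n)
d=n[0]-n[1]; print("len",np.linalg.norm(d),"yaw",np.arctan2(-d[0],d[1]))
yaw=np.arctan2(-d[0],d[1]); print("centre",(n[0]+n[1])/2+108*np.array([np.cos(yaw),np.sin(yaw),0]))
f=[plane(c,u,5) for u in [(178,165),(322,167),(330,17),(173,13)]]
print(f,np.mean(f,0),[np.linalg.norm(f[i]-f[(i+1)%4]) for i in range(4)])
for a,b in [(0,3),(1,2)]: d=f[b]-f[a]; print(np.arctan2(d[1],d[0]))
for a,b in [(1,0),(2,3)]: d=f[b]-f[a]; print(np.arctan2(-d[0],d[1]))
E
```

```text
[array([391.67486558, 337.67377869, 104.        ]), array([380.04975067, 125.89345824, 104.        ])]
len 212.0991452809356 yaw -0.05483729463194662
centre [493.69996385 225.86415845 104.        ]
[array([394.66830983, 332.34472529,   5.        ]), array([383.99760888, 129.34350276,   5.        ]), array([576.29379179, 120.28328564,   5.        ]), array([588.51118593, 319.48997884,   5.        ])] [485.86772411 225.36537313   5.        ] [np.float64(203.28148023665932), np.float64(192.50950495203216), np.float64(199.58098940745654), np.float64(194.26864163376206)]
-0.06621833327486373
-0.047081130790331834
-0.052516379873464164
-0.06125351642323577
```

View pics/w14z.png

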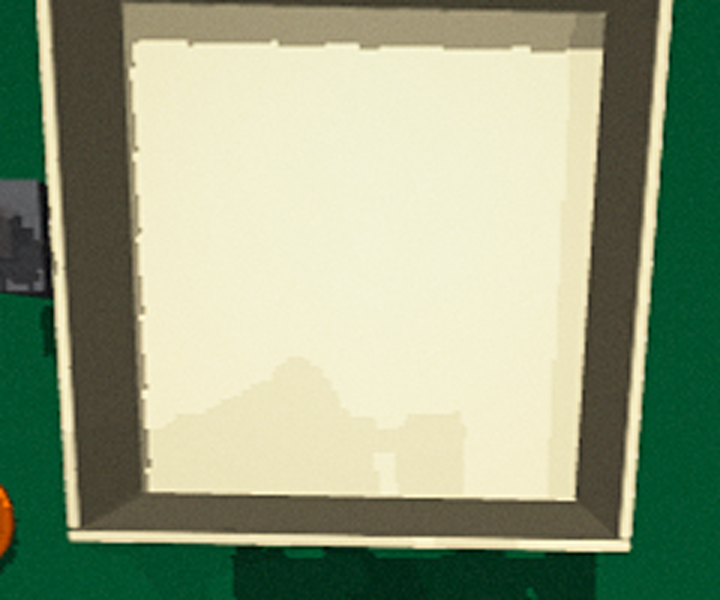

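The box centre is about (493,225.6), yaw -0.055. The rim measured 212 mm, as specified. Next I'll go above the handle.

Call:
{"method": "carry_out", "body": {
  "series": [
    {"delta_pos": [8, -28, 0], "turn": [0, 0, -0.03], "hand": 0.42},
    {"delta_pos": [22, -80, 0], "turn": [0, 0, -0.08], "hand": 0.42},
    {"delta_pos": [38, -138, 0], "turn": [0, 0, -0.13], "hand": 0.42},
    {"delta_pos": [54, -195, -10], "turn": [0, 0, -0.18], "hand": 0.42},
    {"delta_pos": [70, -250, -40], "turn": [0, 0, -0.23], "hand": 0.42},
    {"delta_pos": [84, -300, -80], "turn": [0, 0, -0.252], "hand": 0.42},
    {"delta_pos": [91, -327, -120], "turn": [0, 0, -0.252], "hand": 0.42},
    {"delta_pos": [91, -327, -150], "turn": [0, 0, -0.252], "hand": 0.42}
  ]
}}

```text
clock: 21.38
eef_pos: [483.0, -116.0, 145.0]
eef_rot: [3.141, 0.002, -0.296]
wrist_force: [-0.3, 0.1, 0.2]
finger_gap: 39.4
```

Call:
{"method": "carry_out", "body": {
  "series": [
    {"delta_pos": [0, 0, 0], "turn": [0, 0, 0], "hand": 0.38},
    {"delta_pos": [0, 0, 0], "turn": [0, 0, 0], "hand": 0.38}
  ]
}}

```text
clock: 21.62
eef_pos: [484.2, -113.5, 148.5]
eef_rot: [3.142, -0.002, -0.292]
wrist_force: [-0.6, 0.6, -0.3]
finger_gap: 35.7
```

```bash
python3 - <<'E'
from h import *
c=get_calibration("wrist");im=camera("wrist"); cv2.imwrite("pics/w15.png",im[:,:,::-1]); s=read_state();print(s["eef_pos"],s["eef_rot"])
print(handle(c,im))
E
```

```text
[ 484.29541064 -113.37904081  148.68610171] [ 3.14155948e+00 -2.48164277e-03 -2.92066843e-01]
((481.0332946777344, -112.1916732788086), (15.502127647399902, 62.73748016357422), -0.2930156886577606)
```

View pics/w15.png

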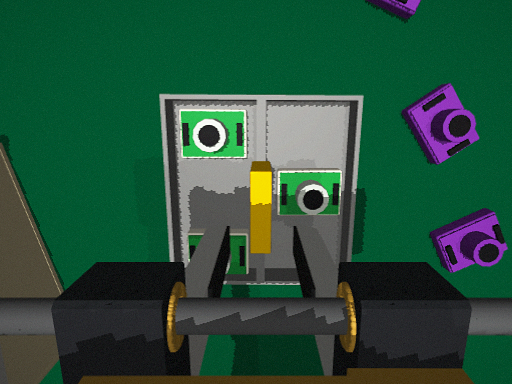

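The handle is at (481,-112.2) and the tool at (484.3,-113.4), because an earlier row was clipped. I'll correct by (-3.5,+1.2) and go down to z = 52.

Call:
{"method": "carry_out", "body": {
  "series": [
    {"delta_pos": [-3.5, 1.2, -10], "turn": [0, 0, 0], "hand": 0.38},
    {"delta_pos": [-3.5, 1.2, -40], "turn": [0, 0, 0], "hand": 0.38},
    {"delta_pos": [-3.5, 1.2, -70], "turn": [0, 0, 0], "hand": 0.38},
    {"delta_pos": [-3.5, 1.2, -88], "turn": [0, 0, 0], "hand": 0.38},
    {"delta_pos": [-3.5, 1.2, -96], "turn": [0, 0, 0], "hand": 0.38},
    {"delta_pos": [-3.5, 1.2, -96], "turn": [0, 0, 0], "hand": 0.38}
  ]
}}

```text
clock: 22.42
eef_pos: [480.1, -111.9, 51.1]
eef_rot: [3.142, 0.0, -0.292]
wrist_force: [-0.7, -0.4, -0.2]
finger_gap: 35.5
```

```bash
python3 - <<'E'
from h import *
im=camera("wrist"); cv2.imwrite("pics/w16.png",im[:,:,::-1]); s=read_state();print(s["eef_pos"],s["eef_rot"],s["wrist_force"])
E
```

```text
[ 480.40679504 -111.97811228   51.53177608] [ 3.14157288e+00 -7.28484974e-04 -2.92040041e-01] [ 0.28171989 -0.32493699  1.01969012]
```

View pics/w16.png

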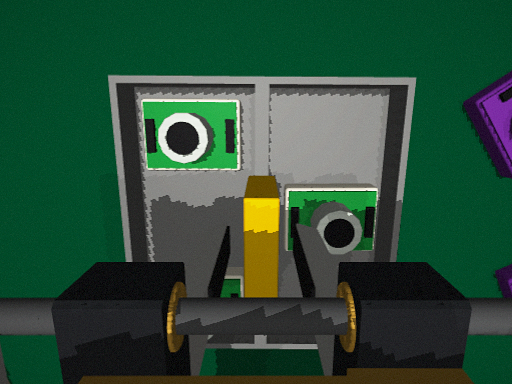

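The handle is between the fingers, and the right finger clears C's can. I'll grip at 45 N and lift slowly.

Call:
{"method": "carry_out", "body": {
  "series": [
    {"delta_pos": [0, 0, 0], "turn": [0, 0, 0], "hand": 0.1},
    {"delta_pos": [0, 0, 0], "turn": [0, 0, 0], "hand": 0.1},
    {"delta_pos": [0, 0, 0], "turn": [0, 0, 0], "hand": 0.1},
    {"delta_pos": [0, 0, 0], "turn": [0, 0, 0], "hand": 0.1},
    {"delta_pos": [0, 0, 5], "turn": [0, 0, 0], "hand": 0.1},
    {"delta_pos": [0, 0, 15], "turn": [0, 0, 0], "hand": 0.1},
    {"delta_pos": [0, 0, 30], "turn": [0, 0, 0], "hand": 0.1},
    {"delta_pos": [0, 0, 45], "turn": [0, 0, 0], "hand": 0.1}
  ],
  "squeeze": 45
}}

```text
clock: 23.48
eef_pos: [480.3, -112.0, 97.3]
eef_rot: [3.142, -0.0, -0.292]
wrist_force: [-0.3, -0.3, -6.1]
finger_gap: 15.9
```

Call:
{"method": "carry_out", "body": {
  "series": [
    {"delta_pos": [0, 0, 15], "turn": [0, 0, 0], "hand": 0.1},
    {"delta_pos": [0, 0, 30], "turn": [0, 0, 0], "hand": 0.1},
    {"delta_pos": [0, 0, 45], "turn": [0, 0, 0], "hand": 0.1},
    {"delta_pos": [0, 0, 60], "turn": [0, 0, 0], "hand": 0.1},
    {"delta_pos": [0, 0, 75], "turn": [0, 0, 0], "hand": 0.1},
    {"delta_pos": [0, 0, 85], "turn": [0, 0, 0], "hand": 0.1},
    {"delta_pos": [0, 0, 90], "turn": [0, 0, 0], "hand": 0.1},
    {"delta_pos": [0, 0, 90], "turn": [0, 0, 0], "hand": 0.1}
  ]
}}

```text
clock: 24.48
eef_pos: [480.2, -111.9, 186.0]
eef_rot: [-3.142, 0.0, -0.292]
wrist_force: [-0.1, 0.1, -5.6]
finger_gap: 15.8
```

```bash
python3 - <<'E'
from h import *
im=camera("wrist"); cv2.imwrite("pics/w17.png",im[:,:,::-1]); s=read_state();print(s["eef_pos"],s["eef_rot"],s["wrist_force"],s["moment"])
im=camera("scene"); cv2.imwrite("pics/s17.png",im[:,:,::-1])
E
```

```text
[ 480.02729713 -111.90393935  185.65927426] [-3.14156369e+00  5.47502720e-04 -2.92164081e-01] [ 0.0467003  -0.74756445 -6.39698467] [ 0.02230565  0.01348578 -0.03944726]
```

View pics/w17.png

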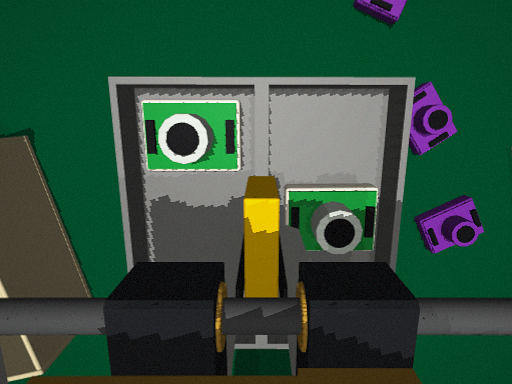

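View pics/s17.png

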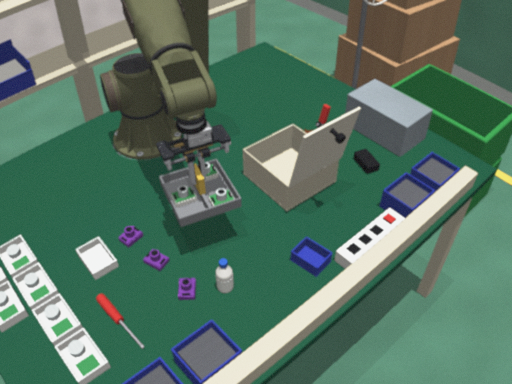

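The tray is level and clear of the bench, with the modules upright. I'll carry it toward the box gently and turn it by +0.237.

Call:
{"method": "carry_out", "body": {
  "series": [
    {"delta_pos": [0, 6, 5], "turn": [0, 0, 0], "hand": 0.1},
    {"delta_pos": [-2, 20, 12], "turn": [0, 0, 0.02], "hand": 0.1},
    {"delta_pos": [-4, 42, 18], "turn": [0, 0, 0.05], "hand": 0.1},
    {"delta_pos": [-6, 70, 20], "turn": [0, 0, 0.09], "hand": 0.1},
    {"delta_pos": [-8, 100, 20], "turn": [0, 0, 0.13], "hand": 0.1},
    {"delta_pos": [-8, 130, 20], "turn": [0, 0, 0.17], "hand": 0.1},
    {"delta_pos": [-8, 160, 20], "turn": [0, 0, 0.21], "hand": 0.1},
    {"delta_pos": [-8, 190, 20], "turn": [0, 0, 0.237], "hand": 0.1}
  ]
}}

```text
clock: 25.58
eef_pos: [471.8, 79.8, 206.5]
eef_rot: [-3.141, -0.001, -0.053]
wrist_force: [0.5, 0.1, -5.3]
finger_gap: 15.8
```

Call:
{"method": "carry_out", "body": {
  "series": [
    {"delta_pos": [2, 30, 0], "turn": [0, 0, 0], "hand": 0.1},
    {"delta_pos": [5, 60, 0], "turn": [0, 0, 0], "hand": 0.1},
    {"delta_pos": [9, 88, 0], "turn": [0, 0, 0], "hand": 0.1},
    {"delta_pos": [13, 112, 0], "turn": [0, 0, 0], "hand": 0.1},
    {"delta_pos": [17, 130, 0], "turn": [0, 0, 0], "hand": 0.1},
    {"delta_pos": [19, 142, 0], "turn": [0, 0, 0], "hand": 0.1},
    {"delta_pos": [20.5, 147.5, 0], "turn": [0, 0, 0], "hand": 0.1},
    {"delta_pos": [20.5, 147.5, 0], "turn": [0, 0, 0], "hand": 0.1}
  ]
}}

```text
clock: 26.58
eef_pos: [492.7, 225.4, 205.9]
eef_rot: [3.141, 0.0, -0.055]
wrist_force: [-0.2, 0.0, -5.6]
finger_gap: 15.4
```

```bash
python3 - <<'E'
from h import *
im=camera("wrist"); cv2.imwrite("pics/w18.png",im[:,:,::-1]); s=read_state();print(s["eef_pos"],s["eef_rot"],s["wrist_force"],s["moment"],s["joints"])
im=camera("scene"); cv2.imwrite("pics/s18.png",im[:,:,::-1])
im=camera("top"); cv2.imwrite("pics/t18.png",im[:,:,::-1])
E
```

```text
[492.66802367 225.18528034 205.95258766] [ 3.14140084e+00  1.39519714e-04 -5.54186160e-02] [-0.01872712  0.39058682 -5.97012467] [-0.01374845  0.03926957 -0.0117092 ] [ 3.61162273e-01  2.81133008e-01  1.54395797e+00 -1.22905247e-04
  1.31670688e+00  1.98740811e+00]
```

View pics/w18.png

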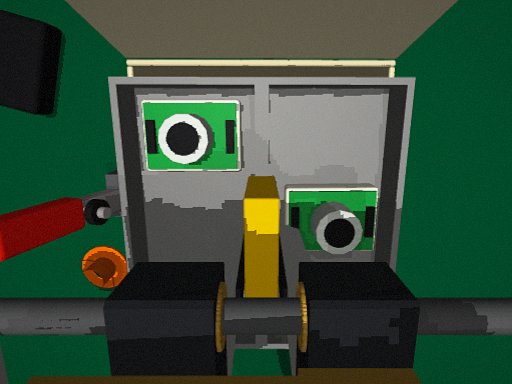

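View pics/s18.png

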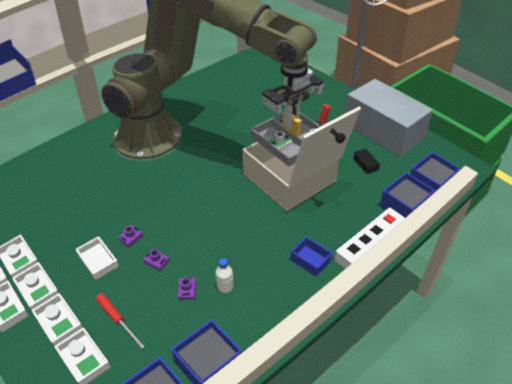

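View pics/t18.png

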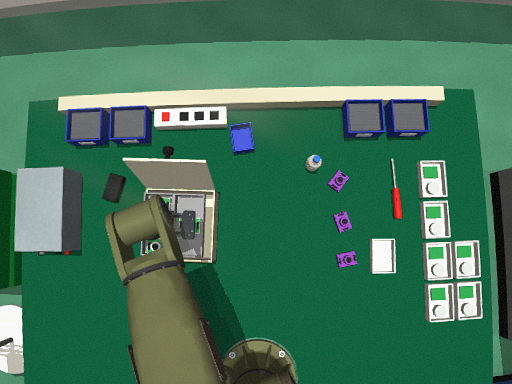

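```bash
python3 - <<'E'
from h import *
c=get_calibration("wrist")
for u in [(127,61),(394,61),(132,77),(390,77)]: print(u,plane(c,u,104))
d=plane(c,(127,61),104)-plane(c,(394,61),104); print(np.linalg.norm(d))
E
```

```text
(127, 61) [606.39139683 323.93285116 104.        ]
(394, 61) [594.6314289 115.1945212 104.       ]
(132, 77) [594.41345192 321.80684307 104.        ]
(390, 77) [582.92037613 117.87593574 104.        ]
209.0693359626784
```

The far rim mid-point is at (600.5,219.6) against a predicted (600.8,219.7), so the tool is centred. I'll lower the tray 149 mm.

Call:
{"method": "carry_out", "body": {
  "series": [
    {"delta_pos": [0, 0, -8], "turn": [0, 0, 0], "hand": 0.1},
    {"delta_pos": [0, 0, -22], "turn": [0, 0, 0], "hand": 0.1},
    {"delta_pos": [0, 0, -40], "turn": [0, 0, 0], "hand": 0.1},
    {"delta_pos": [0, 0, -60], "turn": [0, 0, 0], "hand": 0.1},
    {"delta_pos": [0, 0, -80], "turn": [0, 0, 0], "hand": 0.1},
    {"delta_pos": [0, 0, -98], "turn": [0, 0, 0], "hand": 0.1},
    {"delta_pos": [0, 0, -110], "turn": [0, 0, 0], "hand": 0.1},
    {"delta_pos": [0, 0, -115], "turn": [0, 0, 0], "hand": 0.1}
  ]
}}

```text
clock: 27.72
eef_pos: [492.4, 225.4, 90.1]
eef_rot: [3.141, 0.001, -0.055]
wrist_force: [0.5, 1.0, -5.4]
finger_gap: 16.1
```

Call:
{"method": "carry_out", "body": {
  "series": [
    {"delta_pos": [0, 0, -8], "turn": [0, 0, 0], "hand": 0.1},
    {"delta_pos": [0, 0, -18], "turn": [0, 0, 0], "hand": 0.1},
    {"delta_pos": [0, 0, -26], "turn": [0, 0, 0], "hand": 0.1},
    {"delta_pos": [0, 0, -31], "turn": [0, 0, 0], "hand": 0.1},
    {"delta_pos": [0, 0, -33], "turn": [0, 0, 0], "hand": 0.1},
    {"delta_pos": [0, 0, -34], "turn": [0, 0, 0], "hand": 0.1},
    {"delta_pos": [0, 0, -34], "turn": [0, 0, 0], "hand": 0.1}
  ]
}}

```text
clock: 28.6
eef_pos: [492.8, 225.6, 57.1]
eef_rot: [-3.141, -0.0, -0.055]
wrist_force: [-0.4, 0.4, -6.3]
finger_gap: 16.0
```

```bash
python3 - <<'E'
from h import *
im=camera("wrist"); cv2.imwrite("pics/w19.png",im[:,:,::-1]); s=read_state();print(s["eef_pos"],s["eef_rot"],s["wrist_force"],s["moment"])
E
```

```text
[492.7718283  225.57649355  57.18960685] [-3.14145998e+00 -3.29505335e-04 -5.51956520e-02] [ 0.41480433 -0.90416715 -5.5135465 ] [ 0.01516049  0.06628086 -0.05644404]
```

View pics/w19.png

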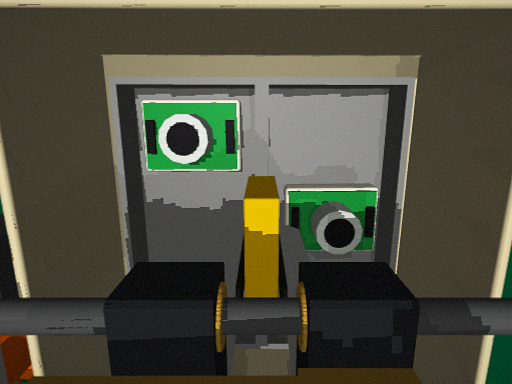

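The tray is centred in the box but still hanging, at -5.5 N. I'll lower it a little more.

Call:
{"method": "carry_out", "body": {
  "series": [
    {"delta_pos": [0, 0, -0.5], "turn": [0, 0, 0], "hand": 0.1},
    {"delta_pos": [0, 0, -1], "turn": [0, 0, 0], "hand": 0.1},
    {"delta_pos": [0, 0, -1.5], "turn": [0, 0, 0], "hand": 0.1},
    {"delta_pos": [0, 0, -1.5], "turn": [0, 0, 0], "hand": 0.1}
  ]
}}

```text
clock: 29.15
eef_pos: [492.8, 225.6, 56.4]
eef_rot: [-3.141, -0.0, -0.055]
wrist_force: [-7.1, -2.6, 7.4]
finger_gap: 15.6
```

It has touched down. Release and rise.

Call:
{"method": "carry_out", "body": {
  "series": [
    {"delta_pos": [0, 0, 0], "turn": [0, 0, 0], "hand": 0.36},
    {"delta_pos": [0, 0, 0], "turn": [0, 0, 0], "hand": 0.36},
    {"delta_pos": [0, 0, 0], "turn": [0, 0, 0], "hand": 0.36},
    {"delta_pos": [0, 0, 0], "turn": [0, 0, 0], "hand": 0.36},
    {"delta_pos": [0, 0, 12], "turn": [0, 0, 0], "hand": 0.36},
    {"delta_pos": [0, 0, 35], "turn": [0, 0, 0], "hand": 0.36},
    {"delta_pos": [0, 0, 75], "turn": [0, 0, 0], "hand": 0.36},
    {"delta_pos": [0, 0, 125], "turn": [0, 0, 0], "hand": 0.36}
  ]
}}

```text
clock: 30.15
eef_pos: [492.3, 225.4, 182.1]
eef_rot: [3.141, 0.001, -0.055]
wrist_force: [-0.0, 0.5, 0.2]
finger_gap: 33.6
```

```bash
python3 - <<'E'
from h import *
c=get_calibration("wrist");im=camera("wrist"); cv2.imwrite("pics/w20.png",im[:,:,::-1]); s=read_state();print(s["eef_pos"],s["eef_rot"],s["wrist_force"])
im=camera("scene"); cv2.imwrite("pics/s20.png",im[:,:,::-1])
E
```

```text
[494.48654291 226.27375349 189.42574858] [-3.1379071  -0.00825247 -0.05512674] [0.70703241 0.71387323 6.64765679]
```

View pics/w20.png

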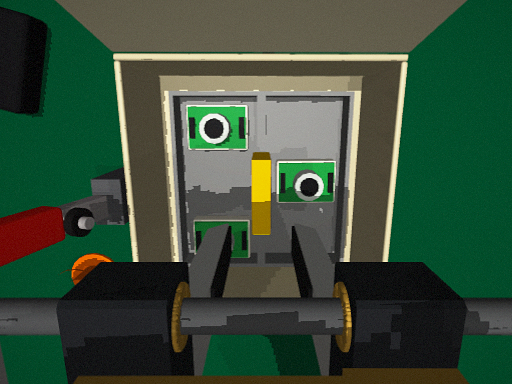

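View pics/s20.png

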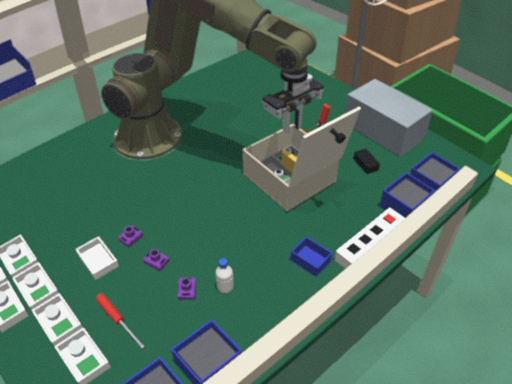

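The tray is flat and centred in the box, and the modules are upright. Before the lid I'll check its free edge in the top view.

```bash
python3 - <<'E'
from h import *
c=get_calibration("top"); 
for u in [(124,158),(207,162)]: print(plane(c,u,320))
cs=get_calibration("scene")
print("knob tri",tri(c,(168,151),cs,(340,136)))
print("edge tri",tri(c,(124,158),cs,(358,113)),tri(c,(207,162),cs,(299,151)))
im=cv2.imread("pics/top0.png")[135:200,110:230]; cv2.imwrite("pics/lz.png",cv2.resize(im,None,fx=6,fy=6,interpolation=cv2.INTER_CUBIC))
im=cv2.imread("pics/s20.png")[80:230,220:400]; cv2.imwrite("pics/lz2.png",cv2.resize(im,None,fx=4,fy=4,interpolation=cv2.INTER_CUBIC))
E
```

```text
[657.70393662 315.6494431  320.        ]
[640.99719236 106.99182189 320.        ]
knob tri (array([680.38758432, 213.29822363, 284.10242445]), np.float64(1.5512689592200946))
edge tri (array([659.13521203, 319.36403768, 299.45996557]), np.float64(8.878708329877167)) (array([645.24275321, 106.95664924, 272.3689039 ]), np.float64(15.776532175330745))
```

View pics/lz.png

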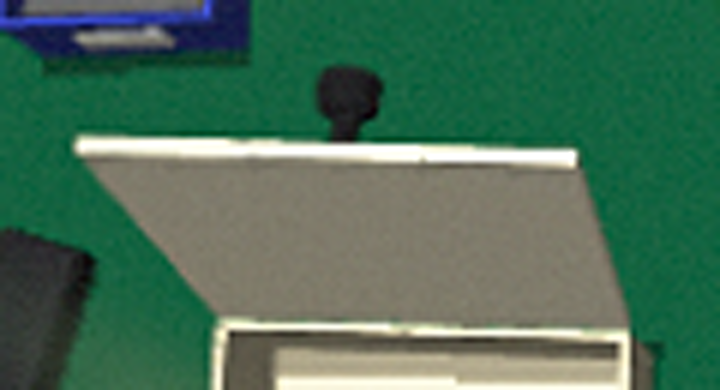

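View pics/lz2.png

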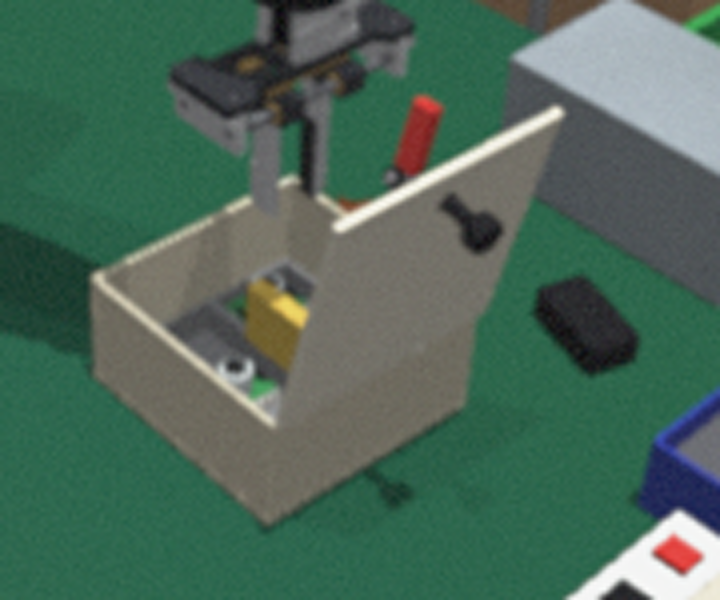

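Lid free edge is at x≈649, z≈320, with the knob at about (680,213,284). I'll shut the fingers, rise, and go over and behind the lid, 55 mm to the side of the knob.

Call:
{"method": "carry_out", "body": {
  "series": [
    {"delta_pos": [0, 0, 40], "turn": [0, 0, 0], "hand": 0},
    {"delta_pos": [0, -10, 90], "turn": [0, 0, 0], "hand": 0},
    {"delta_pos": [0, -25, 140], "turn": [0, 0, 0], "hand": 0},
    {"delta_pos": [0, -45, 185], "turn": [0, 0, 0], "hand": 0},
    {"delta_pos": [0, -60, 200], "turn": [0, 0, 0], "hand": 0},
    {"delta_pos": [0, -60, 200], "turn": [0, 0, 0], "hand": 0},
    {"delta_pos": [0, -60, 200], "turn": [0, 0, 0], "hand": 0}
  ]
}}

```text
clock: 31.12
eef_pos: [492.4, 165.8, 378.7]
eef_rot: [3.141, 0.003, -0.055]
wrist_force: [-0.0, 0.2, 0.0]
finger_gap: 0.8
```

Call:
{"method": "carry_out", "body": {
  "series": [
    {"delta_pos": [30, 0, 0], "turn": [0, 0, 0], "hand": 0},
    {"delta_pos": [70, 0, 0], "turn": [0, 0, 0], "hand": 0},
    {"delta_pos": [110, 0, 0], "turn": [0, 0, 0], "hand": 0},
    {"delta_pos": [150, 0, 0], "turn": [0, 0, 0], "hand": 0},
    {"delta_pos": [185, 0, 0], "turn": [0, 0, 0], "hand": 0},
    {"delta_pos": [200, 0, 0], "turn": [0, 0, 0], "hand": 0},
    {"delta_pos": [200, 0, 0], "turn": [0, 0, 0], "hand": 0}
  ]
}}

```text
clock: 32.0
eef_pos: [693.3, 166.1, 377.2]
eef_rot: [3.141, 0.004, -0.055]
wrist_force: [-0.5, 0.1, -0.9]
finger_gap: 0.5
```

```bash
python3 - <<'E'
from h import *
s=read_state();print(s["eef_pos"],s["eef_rot"],s["wrist_force"],s["joints"])
im=camera("scene"); cv2.imwrite("pics/s21.png",im[:,:,::-1])
im=camera("wrist"); cv2.imwrite("pics/w21.png",im[:,:,::-1])
E
```

```text
[693.27550695 166.13247095 377.23887734] [ 3.14070289  0.00392916 -0.05490916] [-0.46519386  0.13375059 -0.88392579] [1.83812517e-01 7.08484784e-01 5.36341003e-01 6.82346096e-05
 1.90079499e+00 1.80953823e+00]
```

View pics/s21.png

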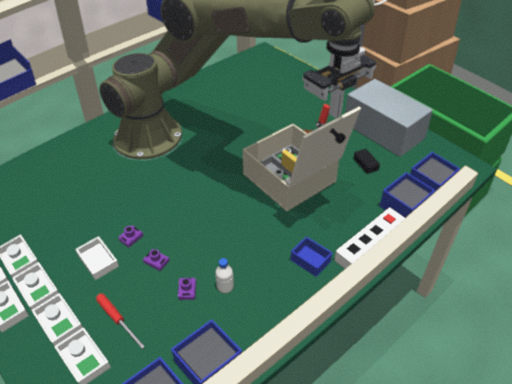

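View pics/w21.png

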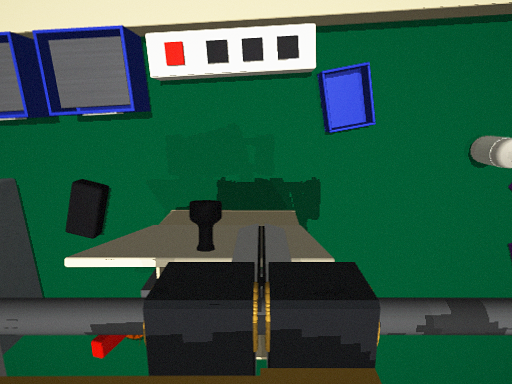

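```bash
python3 - <<'E'
from h import *
c=get_calibration("wrist")
for u in [(66,259),(66,265),(333,260)]: print(u,plane(c,u,320))
print(plane(c,(206,203),284), proj(c,[680,213,284]), proj(c,[693,166,377]))
for u in [(174,211),(297,211)]: print(u,plane(c,u,108))
E
```

```text
(66, 259) [660.43980887 317.57591711 320.        ]
(66, 265) [655.50231532 318.54045615 320.        ]
(333, 260) [648.19258774 113.38554976 320.        ]
[689.37751061 213.07580034 284.        ] [207.12920625 213.59631729] [261.49498528 234.76070695]
(174, 211) [634.5834939  291.11114194 108.        ]
(297, 211) [625.07437695 119.61197932 108.        ]
```

Call:
{"method": "carry_out", "body": {
  "series": [
    {"delta_pos": [0, 0, -30], "turn": [0, 0, 0], "hand": 0},
    {"delta_pos": [0, 0, -65], "turn": [0, 0, 0], "hand": 0},
    {"delta_pos": [0, 0, -88], "turn": [0, 0, 0], "hand": 0},
    {"delta_pos": [0, 0, -93], "turn": [0, 0, 0], "hand": 0},
    {"delta_pos": [-10, 0.5, -93], "turn": [0, 0, 0], "hand": 0},
    {"delta_pos": [-25, 1.4, -93], "turn": [0, 0, 0], "hand": 0},
    {"delta_pos": [-40, 2.2, -93], "turn": [0, 0, 0], "hand": 0},
    {"delta_pos": [-50, 2.8, -93], "turn": [0, 0, 0], "hand": 0}
  ]
}}

```text
clock: 33.1
eef_pos: [642.1, 168.6, 289.6]
eef_rot: [-3.141, -0.003, -0.055]
wrist_force: [1.5, 0.8, 1.7]
finger_gap: 0.5
```

```bash
python3 - <<'E'
from h import *
s=read_state();print(s["eef_pos"],s["eef_rot"],s["wrist_force"])
im=camera("wrist"); cv2.imwrite("pics/w22.png",im[:,:,::-1])
E
```

```text
[642.13733981 168.59905196 289.59710194] [-3.14082343e+00 -3.08376732e-03 -5.49123269e-02] [1.53977183 0.83308125 1.73434163]
```

View pics/w22.png

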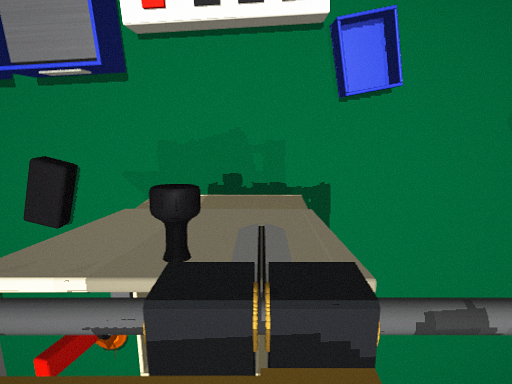

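Call:
{"method": "carry_out", "body": {
  "series": [
    {"delta_pos": [-12, 0.7, 0], "turn": [0, 0, 0], "hand": 0},
    {"delta_pos": [-25, 1.4, -2], "turn": [0, 0, 0], "hand": 0},
    {"delta_pos": [-42, 2.3, -3], "turn": [0, 0, 0], "hand": 0},
    {"delta_pos": [-60, 3.3, -4], "turn": [0, 0, 0], "hand": 0},
    {"delta_pos": [-78, 4.3, -7], "turn": [0, 0, 0], "hand": 0},
    {"delta_pos": [-95, 5.2, -11], "turn": [0, 0, 0], "hand": 0},
    {"delta_pos": [-112, 6.2, -17], "turn": [0, 0, 0], "hand": 0},
    {"delta_pos": [-129, 7.1, -25], "turn": [0, 0, 0], "hand": 0}
  ]
}}

```text
clock: 34.15
eef_pos: [513.4, 175.6, 263.6]
eef_rot: [-3.141, -0.002, -0.055]
wrist_force: [1.5, 0.7, -0.2]
finger_gap: 0.2
```

```bash
python3 - <<'E'
from h import *
s=read_state();print(s["eef_pos"],s["eef_rot"],s["wrist_force"])
im=camera("scene"); cv2.imwrite("pics/s23.png",im[:,:,::-1])
E
```

```text
[513.41634927 175.59575325 263.57176596] [-3.14091501e+00 -2.24014860e-03 -5.50671388e-02] [ 1.47713858  0.69111809 -0.23344011]
```

View pics/s23.png

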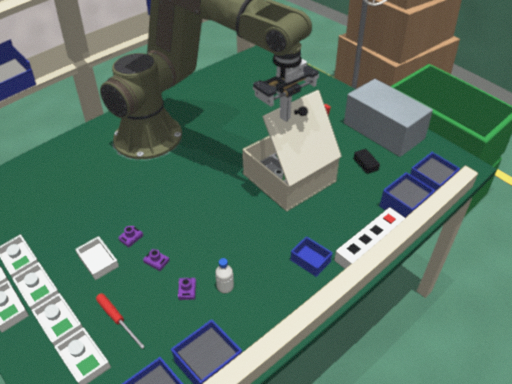

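The lid is following the fingertip. I'll continue down the arc.

Call:
{"method": "carry_out", "body": {
  "series": [
    {"delta_pos": [-16, 0.9, -10], "turn": [0, 0, 0], "hand": 0},
    {"delta_pos": [-31, 1.7, -21], "turn": [0, 0, 0], "hand": 0},
    {"delta_pos": [-45, 2.5, -34], "turn": [0, 0, 0], "hand": 0},
    {"delta_pos": [-57, 3.1, -48], "turn": [0, 0, 0], "hand": 0},
    {"delta_pos": [-68, 3.7, -63], "turn": [0, 0, 0], "hand": 0},
    {"delta_pos": [-77, 4.2, -80], "turn": [0, 0, 0], "hand": 0},
    {"delta_pos": [-84, 4.6, -97], "turn": [0, 0, 0], "hand": 0},
    {"delta_pos": [-90, 4.9, -115], "turn": [0, 0, 0], "hand": 0}
  ]
}}

```text
clock: 35.2
eef_pos: [424.3, 180.6, 148.1]
eef_rot: [-3.141, -0.002, -0.055]
wrist_force: [0.3, -0.5, -0.1]
finger_gap: 0.5
```

Call:
{"method": "carry_out", "body": {
  "series": [
    {"delta_pos": [-3, 0.2, -14], "turn": [0, 0, 0], "hand": 0},
    {"delta_pos": [-4, 0.2, -26], "turn": [0, 0, 0], "hand": 0},
    {"delta_pos": [-5, 0.2, -32], "turn": [0, 0, 0], "hand": 0},
    {"delta_pos": [-5, 0.2, -34], "turn": [0, 0, 0], "hand": 0},
    {"delta_pos": [-5, 0.2, -34], "turn": [0, 0, 0], "hand": 0}
  ]
}}

```text
clock: 35.83
eef_pos: [418.8, 180.6, 113.7]
eef_rot: [-3.142, -0.0, -0.055]
wrist_force: [-0.4, -0.1, -0.8]
finger_gap: 0.3
```

```bash
python3 - <<'E'
from h import *
s=read_state();print(s["eef_pos"],s["eef_rot"],s["wrist_force"])
im=camera("wrist"); cv2.imwrite("pics/w24.png",im[:,:,::-1])
im=camera("scene"); cv2.imwrite("pics/s24.png",cv2.resize(im[80:230,220:400],None,fx=4,fy=4,interpolation=cv2.INTER_CUBIC)[:,:,::-1])
E
```

```text
[418.84134711 180.56268669 113.65180041] [-3.14151636e+00 -1.80236740e-04 -5.52354594e-02] [-0.42396692 -0.1088858  -0.84433058]
```

View pics/w24.png

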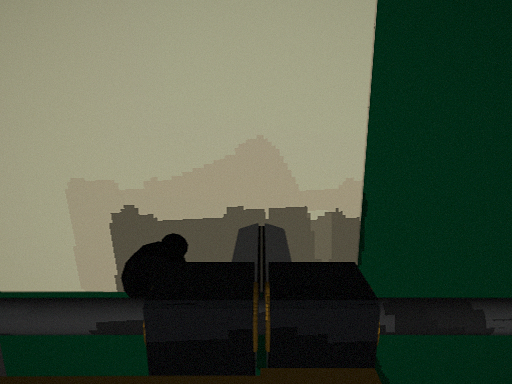

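View pics/s24.png

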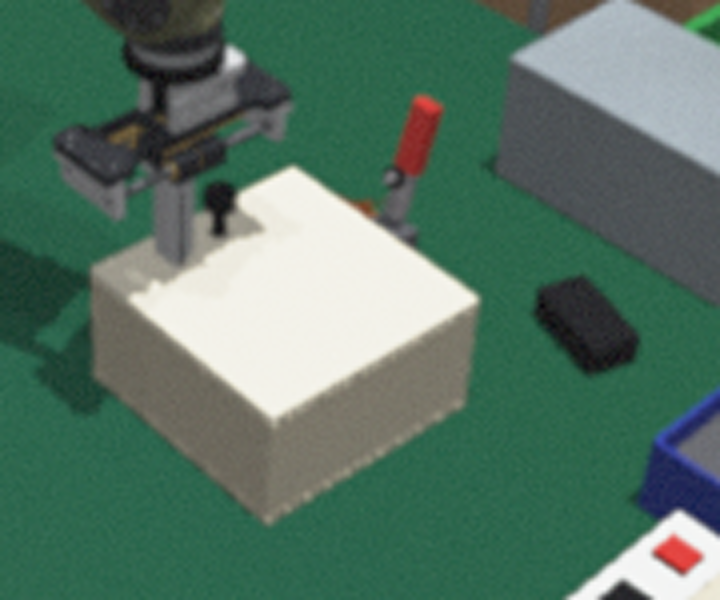

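The lid is nearly shut. I'll press down in small steps until the force rises.

Call:
{"method": "carry_out", "body": {
  "series": [
    {"delta_pos": [0, 0, -1], "turn": [0, 0, 0], "hand": 0},
    {"delta_pos": [0, 0, -2], "turn": [0, 0, 0], "hand": 0},
    {"delta_pos": [0, 0, -2], "turn": [0, 0, 0], "hand": 0}
  ]
}}

```text
clock: 36.3
eef_pos: [419.0, 180.6, 112.5]
eef_rot: [-3.141, -0.001, -0.055]
wrist_force: [-4.8, -1.6, 12.3]
finger_gap: 0.5
```

The contact force is 12 N with the tip at z=112.5, which is the thickness of a shut lid, so it is shut. I'll rise and go outside the clamp.

Call:
{"method": "carry_out", "body": {
  "series": [
    {"delta_pos": [0, 0, 0], "turn": [0, 0, 0], "hand": 0},
    {"delta_pos": [0, 0, 20], "turn": [0, 0, 0], "hand": 0},
    {"delta_pos": [0, 0, 70], "turn": [0, 0, 0], "hand": 0},
    {"delta_pos": [0, 0, 125], "turn": [0, 0, 0], "hand": 0},
    {"delta_pos": [5, 10, 180], "turn": [0, 0, 0], "hand": 0},
    {"delta_pos": [15, 40, 195], "turn": [0, 0, 0], "hand": 0},
    {"delta_pos": [30, 80, 195], "turn": [0, 0, 0], "hand": 0},
    {"delta_pos": [45, 125, 195], "turn": [0, 0, 0], "hand": 0}
  ]
}}

```text
clock: 37.3
eef_pos: [464.1, 306.6, 306.9]
eef_rot: [-3.141, -0.001, -0.056]
wrist_force: [0.2, -0.7, 0.4]
finger_gap: 0.4
```

```bash
python3 - <<'E'
from h import *
s=read_state();print(s["eef_pos"],s["eef_rot"],s["wrist_force"])
im=camera("scene"); cv2.imwrite("pics/s25.png",cv2.resize(im[60:230,220:420],None,fx=4,fy=3.5,interpolation=cv2.INTER_CUBIC)[:,:,::-1])
c=get_calibration("wrist");im=camera("wrist"); cv2.imwrite("pics/w25.png",im[:,:,::-1]); np.save("c25.npy",c,allow_pickle=True)
ct=get_calibration("top"); print(plane(ct,(81,210),150),plane(ct,(125,259),20),plane(ct,(114,188),30))
E
```

```text
[464.12230781 306.64461852 306.85249922] [-3.14120483e+00 -7.62717137e-04 -5.58315182e-02] [ 0.1884938  -0.74989149  0.40367911]
[542.01458659 507.66149245 150.        ] [388.67378044 418.90719093  20.        ] [620.33439563 454.04655031  30.        ]
```

View pics/s25.png

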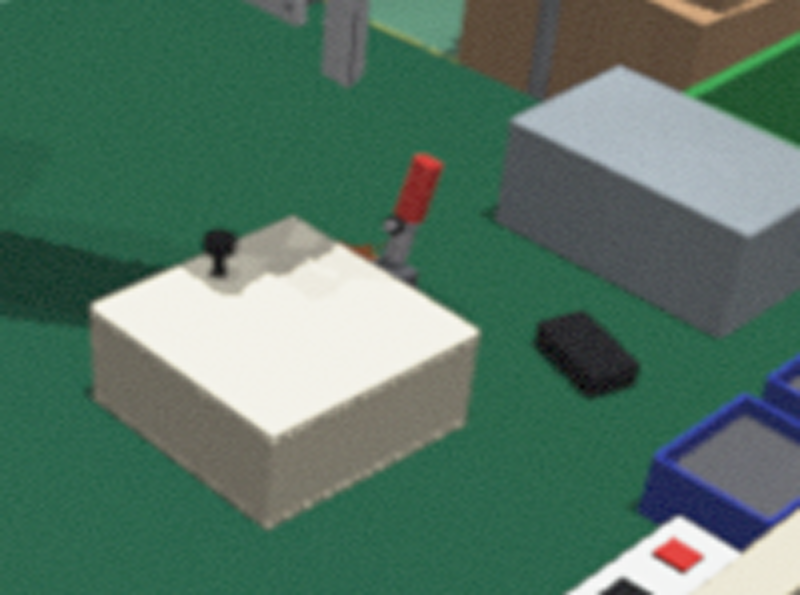

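View pics/w25.png

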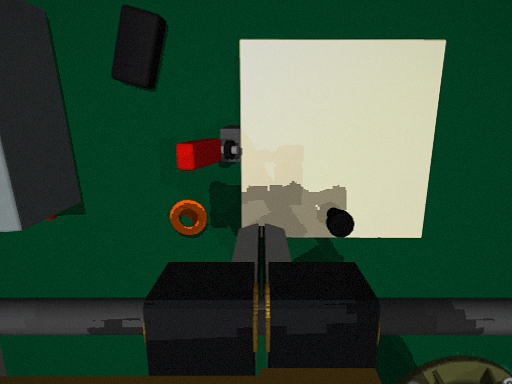

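Wrist view: the lid covers the box, the red clamp end is at about (185,156), and the pivot is at (231,149).

```bash
python3 - <<'E'
from h import *
c=np.load("c25.npy",allow_pickle=True).item()
print(plane(c,(186,156),216),plane(c,(178,157),216),plane(c,(231,150),122), proj(c,[501,376.5,216]),proj(c,[499.4,342.4,122]))
L=[plane(c,u,112) for u in [(240,40),(445,41),(422,237.5),(241.5,236.5)]]; print(L,[np.linalg.norm(L[i]-L[(i+1)%4]) for i in range(4)])
E
```

```text
[502.84473768 368.81098153 216.        ] [502.39310841 375.28605325 216.        ] [496.11927402 341.45824017 122.        ] [176.68953069 158.81613744] [229.89171799 146.98113958]
[array([606.36072382, 324.67982998, 112.        ]), array([593.77809436, 115.51357724, 112.        ]), array([380.55210156, 125.76867755, 112.        ]), array([393.25146009, 337.76276314, 112.        ])] [np.float64(209.54437202940036), np.float64(213.47245978944724), np.float64(212.3741180820159), np.float64(213.51047146981722)]
```

The lid measures 213x211 mm on the z=112 plane, so it is shut, and the clamp matches the model. I'll go outside it and down.

Call:
{"method": "carry_out", "body": {
  "series": [
    {"delta_pos": [10, 30, 0], "turn": [0, 0, 0], "hand": 0},
    {"delta_pos": [24, 75, 0], "turn": [0, 0, 0], "hand": 0},
    {"delta_pos": [36, 112, 0], "turn": [0, 0, 0], "hand": 0},
    {"delta_pos": [39, 124, -5], "turn": [0, 0, 0], "hand": 0},
    {"delta_pos": [39, 124, -40], "turn": [0, 0, 0], "hand": 0},
    {"delta_pos": [39, 124, -80], "turn": [0, 0, 0], "hand": 0},
    {"delta_pos": [39, 124, -107], "turn": [0, 0, 0], "hand": 0},
    {"delta_pos": [39, 124, -111], "turn": [0, 0, 0], "hand": 0}
  ]
}}

```text
clock: 38.4
eef_pos: [502.2, 428.3, 194.0]
eef_rot: [3.14, 0.002, -0.056]
wrist_force: [0.7, -0.3, 0.3]
finger_gap: 0.5
```

```bash
python3 - <<'E'
from h import *
s=read_state();print(s["eef_pos"],s["eef_rot"],s["wrist_force"],s["joints"])
im=camera("wrist"); cv2.imwrite("pics/w26.png",im[:,:,::-1])
E
```

```text
[502.21502232 428.30341393 193.97672984] [ 3.13954100e+00  2.23356860e-03 -5.57978154e-02] [ 0.660301   -0.28384111  0.27204136] [ 6.50700488e-01  5.60928132e-01  1.17932997e+00 -1.12150112e-04
  1.40436537e+00  2.27731109e+00]
```

View pics/w26.png

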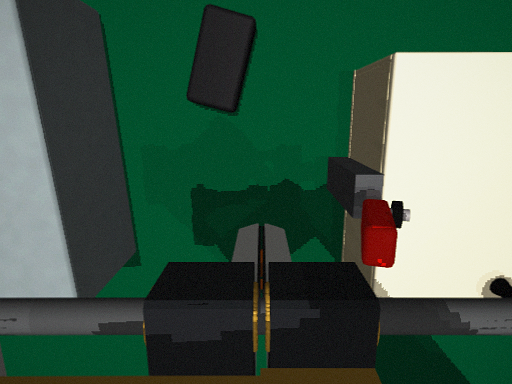

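Call:
{"method": "carry_out", "body": {
  "series": [
    {"delta_pos": [-1.1, -20, 1], "turn": [0, 0, 0], "hand": 0},
    {"delta_pos": [-2.3, -42, 2], "turn": [0, 0, 0], "hand": 0},
    {"delta_pos": [-3.6, -65, 3], "turn": [0, 0, 0], "hand": 0},
    {"delta_pos": [-4.5, -81, 5], "turn": [0, 0, 0], "hand": 0},
    {"delta_pos": [-5.3, -97, 5], "turn": [0, 0, 0], "hand": 0},
    {"delta_pos": [-6.2, -113, 0], "turn": [0, 0, 0], "hand": 0},
    {"delta_pos": [-7, -128, -8], "turn": [0, 0, 0], "hand": 0},
    {"delta_pos": [-7.8, -141, -19], "turn": [0, 0, 0], "hand": 0}
  ]
}}

```text
clock: 39.45
eef_pos: [494.9, 287.6, 175.8]
eef_rot: [-3.142, -0.0, -0.055]
wrist_force: [0.8, 2.2, 0.1]
finger_gap: 0.7
```

```bash
python3 - <<'E'
from h import *
s=read_state();print(s["eef_pos"],s["eef_rot"],s["wrist_force"])
im=camera("scene"); cv2.imwrite("pics/s27.png",cv2.resize(im[60:230,220:420],None,fx=4,fy=3.5,interpolation=cv2.INTER_CUBIC)[:,:,::-1])
E
```

```text
[494.87297088 287.55558097 175.84092887] [-3.14157825e+00 -1.67477219e-04 -5.53814193e-02] [0.78113286 2.19367161 0.10528001]
```

View pics/s27.png

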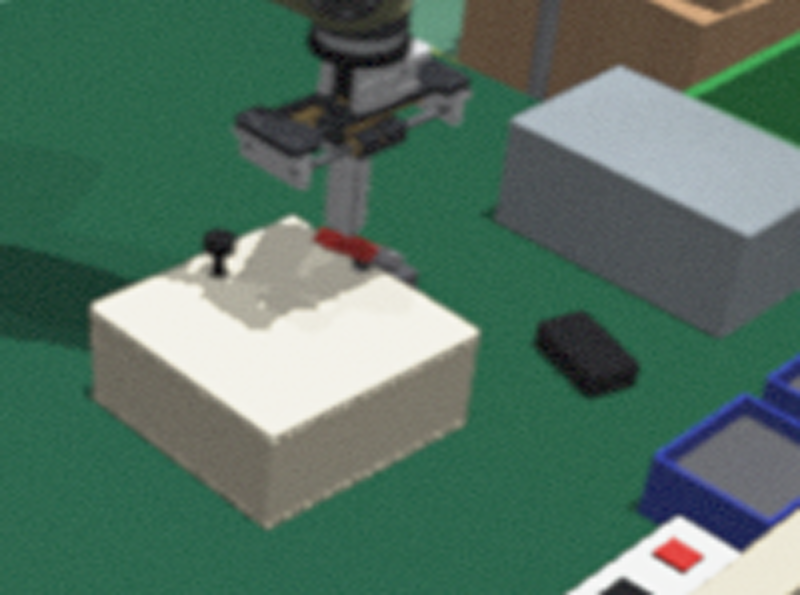

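Call:
{"method": "carry_out", "body": {
  "series": [
    {"delta_pos": [-0.3, -5.5, -7], "turn": [0, 0, 0], "hand": 0},
    {"delta_pos": [-0.6, -10.5, -15], "turn": [0, 0, 0], "hand": 0},
    {"delta_pos": [-0.8, -14.5, -23], "turn": [0, 0, 0], "hand": 0},
    {"delta_pos": [-1, -17.5, -31], "turn": [0, 0, 0], "hand": 0},
    {"delta_pos": [-1.1, -19.5, -39], "turn": [0, 0, 0], "hand": 0},
    {"delta_pos": [-1.1, -20, -45], "turn": [0, 0, 0], "hand": 0},
    {"delta_pos": [-1.1, -20, -46], "turn": [0, 0, 0], "hand": 0},
    {"delta_pos": [-1.1, -20, -46], "turn": [0, 0, 0], "hand": 0}
  ]
}}

```text
clock: 40.5
eef_pos: [493.7, 268.6, 130.5]
eef_rot: [-3.141, 0.0, -0.055]
wrist_force: [0.1, -0.3, -0.1]
finger_gap: 0.3
```

Call:
{"method": "carry_out", "body": {
  "series": [
    {"delta_pos": [0, 0, -1], "turn": [0, 0, 0], "hand": 0},
    {"delta_pos": [0, 0, -2], "turn": [0, 0, 0], "hand": 0},
    {"delta_pos": [0, 0, -2.5], "turn": [0, 0, 0], "hand": 0},
    {"delta_pos": [0, 0, -2.5], "turn": [0, 0, 0], "hand": 0}
  ]
}}

```text
clock: 41.0
eef_pos: [494.0, 268.7, 129.9]
eef_rot: [-3.141, -0.001, -0.055]
wrist_force: [-7.4, -4.7, 19.1]
finger_gap: 0.3
```

```bash
python3 - <<'E'
from h import *
s=read_state();print(s["eef_pos"],s["eef_rot"],s["wrist_force"])
E
```

```text
[493.98831733 268.72470832 129.9163711 ] [-3.14085989e+00 -1.42534177e-03 -5.50452459e-02] [-7.35604875 -4.69130338 19.08425538]
```

The clamp is on its stop, with 19 N at z=129.9 against an expected 130. I'll rise and back off, then check everything.

Call:
{"method": "carry_out", "body": {
  "series": [
    {"delta_pos": [0, 0, 3], "turn": [0, 0, 0], "hand": 0},
    {"delta_pos": [0, 0, 25], "turn": [0, 0, 0], "hand": 0},
    {"delta_pos": [-10, 0, 75], "turn": [0, 0, 0], "hand": 0},
    {"delta_pos": [-30, -30, 130], "turn": [0, 0, 0], "hand": 0},
    {"delta_pos": [-60, -75, 170], "turn": [0, 0, 0], "hand": 0},
    {"delta_pos": [-90, -120, 180], "turn": [0, 0, 0], "hand": 0},
    {"delta_pos": [-110, -160, 180], "turn": [0, 0, 0], "hand": 0},
    {"delta_pos": [-110, -165, 180], "turn": [0, 0, 0], "hand": 0}
  ]
}}

```text
clock: 42.0
eef_pos: [383.1, 102.2, 308.6]
eef_rot: [-3.141, -0.002, -0.057]
wrist_force: [0.3, 0.5, 0.1]
finger_gap: 0.8
```

Call:
{"method": "carry_out", "body": {
  "series": [
    {"delta_pos": [0, -20, 0], "turn": [0, 0, 0], "hand": 0},
    {"delta_pos": [0, -70, 0], "turn": [0, 0, 0], "hand": 0},
    {"delta_pos": [0, -120, 0], "turn": [0, 0, 0], "hand": 0},
    {"delta_pos": [0, -160, 0], "turn": [0, 0, 0], "hand": 0},
    {"delta_pos": [0, -170, 0], "turn": [0, 0, 0], "hand": 0},
    {"delta_pos": [0, -170, 0], "turn": [0, 0, 0], "hand": 0},
    {"delta_pos": [0, -170, 0], "turn": [0, 0, 0], "hand": 0}
  ]
}}

```text
clock: 42.88
eef_pos: [384.0, -65.5, 307.9]
eef_rot: [-3.141, 0.0, -0.054]
wrist_force: [0.3, -0.0, 0.4]
finger_gap: 0.6
```

```bash
python3 - <<'E'
from h import *
s=read_state();print(s["eef_pos"],s["qd"],s["wrist_force"])
im=camera("scene"); cv2.imwrite("pics/s30.png",im[:,:,::-1]); cv2.imwrite("pics/s30z.png",cv2.resize(im[60:230,220:420],None,fx=4,fy=3.5,interpolation=cv2.INTER_CUBIC)[:,:,::-1])
im=camera("top"); cv2.imwrite("pics/t30.png",im[:,:,::-1])
E
```

```text
[384.02272508 -65.52121661 307.93005471] [ 3.15320320e-03 -4.03607877e-03  1.93154449e-03 -2.00571056e-03
 -5.48519544e-05 -5.15440161e-03] [ 0.28544741 -0.00444403  0.39297278]
```

View pics/s30z.png

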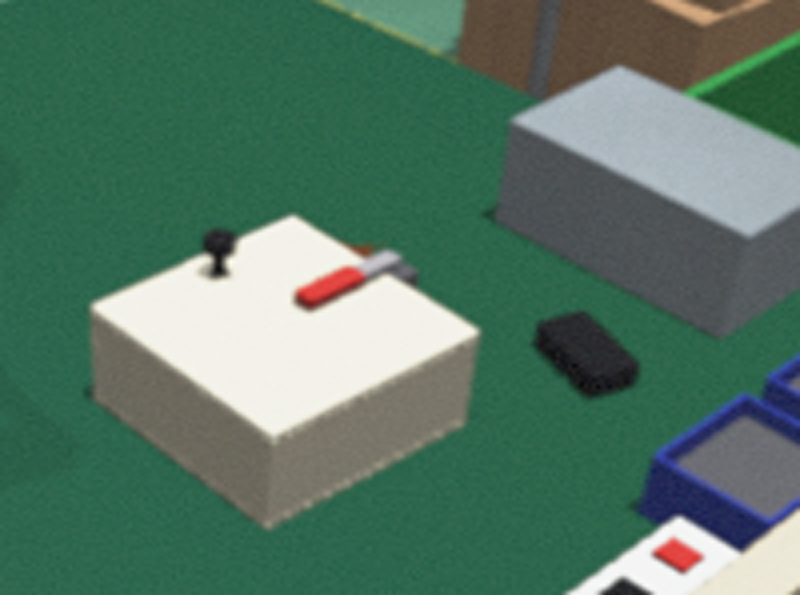

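View pics/t30.png

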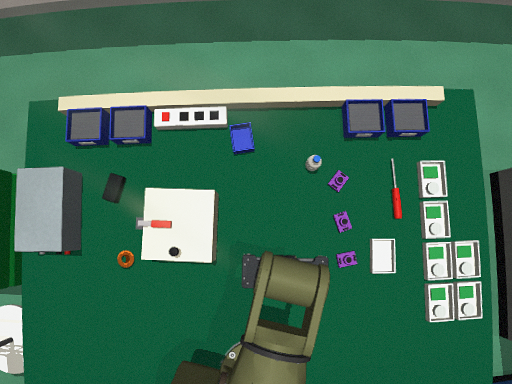

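View pics/s30.png

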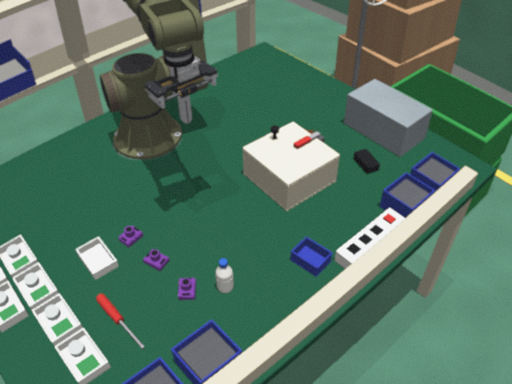

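The lid lies flat, and the red clamp lies level across it, from (137,224) to (171,224) in the top view. The other things are where they started and the arm is clear. Handing in.

```bash
python3 -c "
from cell import *
print(sign_off())"
```

```text
the job is handed in; nothing more can be done
None
```

I finished the job and handed it in after about 43 s of the 200 s allowed; no verdict was given.

**What I did:** I found three real modules (the purple ones are look-alikes) and stood each one upright in the tray on the bench. I then carried the tray level into the test box and released it, shut the lid, and swung the red clamp down.

**Last checks:**
- **Tray and modules:** after release, the tray was flat and centred in the box, with the modules upright. I could not see inside again once the lid was shut.
- **Lid:** it measured about 213 x 211 mm on the z = 112 mm plane, and pressing it gave 12 N at z = 112.5 mm, so it was shut.
- **Clamp:** pressing it gave 19 N at z = 129.9 mm, against 130 mm expected when fully down. The pictures show it level across the lid.
- **Other things:** the final pictures show the bystanders and purple parts where they started. I judged this by eye and did not measure it.
- **Arm:** it was clear and at rest, with no contact force.

**Disagreements:**
- One module ended up about 8 mm from where I released it, against the tray wall but upright.
- The lid's open angle looked nearer 1.78 rad than the stated 1.7 rad; this caused no problem.

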